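Weigh the sherds of a broken bowl on a hanging spring balance

ROBOT

A 6-joint arm with a two-finger parallel gripper is mounted at the origin on the work surface. World frame = base frame: x ahead of the robot, y to its left, z up, the work surface at z = 0. Lengths are in mm, angles in rad, forces in N, time in s.
With the tool pointing down it reaches from about 425 to 1125 mm from the base axis. Payload 14.9 kg.
Tool frame: the origin (TCP) lies at the very end of the fingers, on their centre line; the grasp point (between the pads) lies 19 mm behind it; z points along the fingers, y is the line along which they close (so a half turn about z gives the same grasp; the last joint's range is limited). The gripper opens to 91 mm and grips with 3 to 60 N. Pads are 32 mm wide; open, the fingers measure 118 mm over their backs; the gripper's body (76 mm by 178 mm) begins 60 mm behind the grasp point.
Start: joints at [1.184, 0.379, 1.734, -0, 1.028, -0.033], TCP at [242.533, 656.655, 213.932] pointing down, gripper open.
Joint ranges: [-2.77, 2.77], [-0.74, 2.19], [0, 2.66], [-1.06, 4.2], [0.31, 2.87], [-3.08, 3.08]. Speed limits (rad/s): [1.89, 1.89, 2.39, 3.14, 3.14, 3.14].

INTERFACE

Orientations are given as a rotation vector (axis times angle).
In Python, from plant import arm, grab_frame gives the robot as it stands.
- The arm moves only by the tool move_arm, never from a script. Its arguments are lists of equal length, an entry for each row: "travel": the shift along the tool's x, y, z in m, a list of three; "rotation": the turn, a rotation vector about the tool's x, y, z in rad, a list of three. A call has 1 to 12 rows; each row shifts and turns the commanded pose from where the row before left it, along the tool's axes as they then stand; what a row does not reach is not made up. A row lasts 1/12 s, in which the tool goes at most 41.7 mm and 7.16 degrees, less where a joint would pass 70% of its speed; a pose out of reach is approached as far as the arm can. A call is refused whole if a number of a shift passes 0.0417 or a number of a turn 0.125, either way. A call with a gripper value outside its range is refused whole. "gripper" is the closure, from 0 (fully open) to 1 (shut), set as the call begins (left out, the last holds). The fingers move at their own pace and stop on an object; "grip_force" is the grip in N (left out, the last holds). Time passes only in rows, so rows that do not move let the fingers close. It gives the time, the measured TCP pose, the force, the opening and the grip force at its end, in the units of the state.
- arm.sense(): the state, without advancing time (a new reading comes with each control period).
- grab_frame(name): name is "scene" or "side" or "wrist"; returns a dict with "img" (420x560x3 uint8, blue, green, red), "fov_y" (degrees; the focal length in pixels is half the picture's height over the tangent of half this angle, whatever the lens; pixels are square), "cx", "cy" (the principal point, pixels), "R" (3x3) and "t" (3): a world point X has camera coordinates R X + t. Camera axes: x right, y down, z forward; pixel columns grow to the right and rows downward; lengths in mm; the calibration is good to about 2 mm. The wrist camera is an equidistant fisheye: a pixel r from the principal point sees the ray r / f radians off the axis. A picture is of the moment at which its call begins. There is no depth.
- arm.job_done(): hands the job in; it is judged then, once.
The state is a dict: "time": time; "joint_positions": joint angles; "joint_vel": joint speeds; "tau": joint torques, N m; "tool_pos": TCP position; "tcp_rot": TCP orientation; "force": force on the tool from outside, world axes, zero at the start; "wrist_torque": the same for the moment, N m; "width": finger opening in mm; "gripper_force": force on a finger pad.
Only numpy, scipy, OpenCV 4.12 (cv2) and the standard library are available. Lean on these libraries where they do the work, as an engineer would, in place of code of your own. Each camera call takes 0.05 s, during which the arm holds its last target. There are 200 camera calls.

TASK

Weigh the two sherds of the broken bowl together: lay both in the steel scale pan, balanced about its bail so that it will hang level, then hang the pan by the middle of its bail on the hook of the spring balance. Don't drop the sherds in, and ease the weight onto the hook so that it is not jerked down; let go and wait until the pan hangs free, level and still with both sherds in it. Leave the other things on the bench where they are.

Things in the scene. Friction and masses are not known exactly. Their poses are not given: they have to be found in the camera images.
- rim_sherd: One of two loose sherds on the tray: plain curved piece of a dark stoneware bowl, pale broken edges, no foot ring, 80-125 g. Lies hollow side down, a low dome 72 mm long (its y), 55 wide (its x), 23 high. For y from -25 to +12 mm its long edges are parallel at x = -27.5 and 27.5 mm, from 9 to 18 mm above the underside: grip there. Ends chipped. Origin: middle of the underside plane.
- foot_sherd: The other loose sherd: like it, but with a broken arc of the bowl's foot ring standing on its back, 96-150 g. Lies hollow side down, 68 mm long (its y), 55 wide (its x), 30 high at the ring. For y from -23 to +21 mm its long edges are parallel at x = -27.5 and 27.5 mm, from 9 to 18 mm above the underside: grip there. Origin: middle of the underside plane.
- pan: Scale pan on the bench: shallow steel pan, 150 mm along its x, 220 along its y, rim 22 high, floor and walls 3 thick, 220 g. A stiff bail of 8 mm rod arches over it in the plane y = 0, from the middle of one 220 mm side to the other: level (rod centre 150 mm up) for |x| from 16 to 66 mm, bent up to a peak in the middle (163 mm). Each half inside is 103 mm deep in y. Origin: centre of underside.
- bail_seat (a point): Underside of the peak in the middle of the pan's bail, 159 mm above the pan's underside: this rests on the hook.
- near_sleeve (a point): Centre of one of the two black grip sleeves on the bail (12 mm diameter, 40 mm long, along the pan's x), at x = -43 mm, 150 mm above the pan's underside; at the start the one nearer the robot. Gripped off the middle, the loaded pan's weight twists in the grip: hold it firmly (60 N or more).
- far_sleeve (a point): Centre of the other grip sleeve, at x = +43 mm, 150 mm above the pan's underside.
- hook_seat (a point): Lowest point inside the hook, where the bail will rest, 260 mm above the bench when unloaded. The hook is a J of 7 mm rod in the yz plane of stand, 29 mm wide inside. Its shank rises 18 mm out on the +y side to 51 mm above the seat, then bends in to the axis above the seat, where the balance's tube (35 mm diameter) begins 78 mm above the seat.
- hook_tip (a point): End of the hook's free tip, on the stand's -y side (22.5 mm out, top of the rod 24 mm above hook_seat). The throat is open above it: the bail, lying along the stand's x axis, comes in over the tip from the -y side with bail_seat 28 to 36 mm above hook_seat, then goes down into the bend.
- balance (a joint): How far the hook has dipped, in m: 0 unloaded, growing downward, end stop at 0.09. Its spring gives 130 N per m: the loaded pan (0.40 to 0.50 kg) makes it dip 30 to 37 mm. Lightly damped: it bobs for a second or two after the weight comes on.
- stand: Laboratory stand, fixed to the bench, from whose arm (600 mm up) the tubular spring balance hangs. Grey base plate 130 mm wide, 16 thick, from x = -50 to +190 mm; upright 12 mm rod at x = +150 mm, 650 tall. Origin: on the bench right below the hook seat; its x points from the hook to the rod, away from the robot; z up.
- tray: The shallow steel work tray on which the sherds lie, fixed: 440 (x) x 240 (y) mm, rim 14 mm high, floor 3 mm thick. Origin: centre of the underside.
- tape_roll: Bystander: roll of yellow masking tape lying in the tray, 64 mm diameter, 14 mm high. Leave it.
- lacquer_brush: Bystander: brush with a dark wooden handle, 190 mm long, lying along the right side of the tray. Leave it.
- putty_jar: Bystander: small jar with a black lid, 60 mm diameter, 65 mm high, on the bench before the pan. Leave it.
- pebble: Bystander: smooth burnishing pebble, 62 mm across, 30 mm high, on the robot's side of the pan. Leave it.
- tea_bowl: Bystander: whole brown tea bowl, 124 mm across, 70 mm high, beyond the pan. Leave it.
- sanding_block: Bystander: cork sanding block, 50 x 80 x 28 mm, near the robot. Leave it.
- spatula: Bystander: spatula, 200 mm long, lying beyond the pan. Leave it.
Things that resemble listed ones, but are neither listed nor needed, are in the scene too. Leave any green or turquoise look-alike of the rim_sherd alone. Leave any red look-alike of the foot_sherd alone.

How it is judged:
By the outcome, as a careful person would: the job done as asked, in the order asked, and still so for the second after the job is handed in, with the robot touching nothing.
It also fails if it takes over 72 s, if anything falls off the work surface, if the arm or the gripper's body presses on something with over 40 N, if the wrist force passes 120 N, or if a joint passes its speed limit or range.

## Working session

There is one attempt and no reset: what is moved stays moved. The work goes in short steps, Python scripts to look and compute and a tool call to move; the robot and the scene stay as the last step left them, time stands still between calls to the robot, and variables do not carry over. Pictures are saved under pics/ and viewed, at most 10 in all, crops included, and the job is handed in when it is done.

Besides the shell and the picture viewer there is one more tool, called as a command line: name --argument value ..., lists and objects as JSON in quotes. move_arm: Moves the arm, as the interface text tells. Its arguments: {"type":"object","properties":{"travel":{"type":"array","items":{"type":"array","items":{"type":"number"}}},"rotation":{"type":"array","items":{"type":"array","items":{"type":"number"}}},"gripper":{"type":"number"},"grip_force":{"type":"number"}},"required":["travel","rotation"]}

```bash
mkdir -p pics; ls; cat > h.py <<'E'
import numpy as np, cv2
from plant import arm, grab_frame
def ray(F,u,v):
    f=F["img"].shape[0]/2/np.tan(np.radians(F["fov_y"])/2)
    R=np.array(F["R"]);t=np.array(F["t"])
    d=np.array([(u-F["cx"])/f,(v-F["cy"])/f,1.0])
    if F.get("fish"):
        x,y=d[:2];r=np.hypot(x,y);d=np.array([np.sin(r)*x/max(r,1e-9),np.sin(r)*y/max(r,1e-9),np.cos(r)])
    return -R.T@t,R.T@d
def onz(F,u,v,z):
    c,d=ray(F,u,v);return (c+d*(z-c[2])/d[2]).round(1)
def proj(F,X):
    f=F["img"].shape[0]/2/np.tan(np.radians(F["fov_y"])/2)
    p=np.array(F["R"])@np.array(X,float)+np.array(F["t"])
    if F.get("fish"):
        r=np.hypot(p[0],p[1]);th=np.arctan2(r,p[2]);return (F["cx"]+f*th*p[0]/r,F["cy"]+f*th*p[1]/r)
    return (F["cx"]+f*p[0]/p[2],F["cy"]+f*p[1]/p[2])
def tri(A,B):
    (c1,d1),(c2,d2)=A,B
    s=np.linalg.lstsq(np.c_[d1,-d2],c2-c1,rcond=None)[0]
    p,q=c1+d1*s[0],c2+d2*s[1];return ((p+q)/2).round(1),np.linalg.norm(p-q).round(1)
def grab(n):
    F=grab_frame(n);F["fish"]=(n=="wrist");return F
E
python3 - <<'E'
from h import *
import pickle
for n in["scene","side","wrist"]:
    F=grab(n);pickle.dump(F,open(n+".pkl","wb"));cv2.imwrite(f"pics/{n}0.png",cv2.resize(F["img"],(784,588)))
    R=np.array(F["R"]);print(n,F["fov_y"],F["cx"],F["cy"],(-R.T@F["t"]).round(),R.round(2).tolist())
print(arm.sense())
E
```

```text
pics
scene 57.3016980278276 281.12360803320024 208.7471304172863 [ 967.  276. 1128.] [[-0.59, 0.8, -0.01], [0.69, 0.5, -0.53], [-0.42, -0.32, -0.85]]
side 46.04030443750053 276.1701942544957 214.88586311517446 [ -39. -772. 1021.] [[0.78, -0.63, -0.02], [-0.44, -0.52, -0.73], [0.45, 0.57, -0.69]]
wrist 65.70646984690485 279.6034871441214 212.22040827106522 [182. 677. 384.] [[0.35, 0.94, -0.0], [0.91, -0.34, 0.23], [0.22, -0.08, -0.97]]
{'time': 0.15, 'joint_positions': array([ 1.18372231e+00,  3.79309661e-01,  1.73462294e+00, -2.20414495e-05,
        1.02849991e+00, -3.33341768e-02]), 'joint_vel': array([ 0.00136257, -0.00057741, -0.00135526,  0.00113894, -0.00127053,
        0.00057528]), 'tau': array([-5.37213214e-05, -7.64105058e+01, -4.34650147e+01,  6.51091360e-02,
        4.09602339e-02, -4.07693199e-05]), 'tool_pos': array([242.40876264, 656.37741108, 213.43558985]), 'tcp_rot': array([-5.52715453e-01, -3.09242999e+00,  1.29633263e-03]), 'force': array([1.07857093, 0.34689088, 0.24953317]), 'wrist_torque': array([0.00798746, 0.02622699, 0.01615822]), 'gripper_force': 0.0, 'width': 91.10912374740994}
```

View pics/scene0.png

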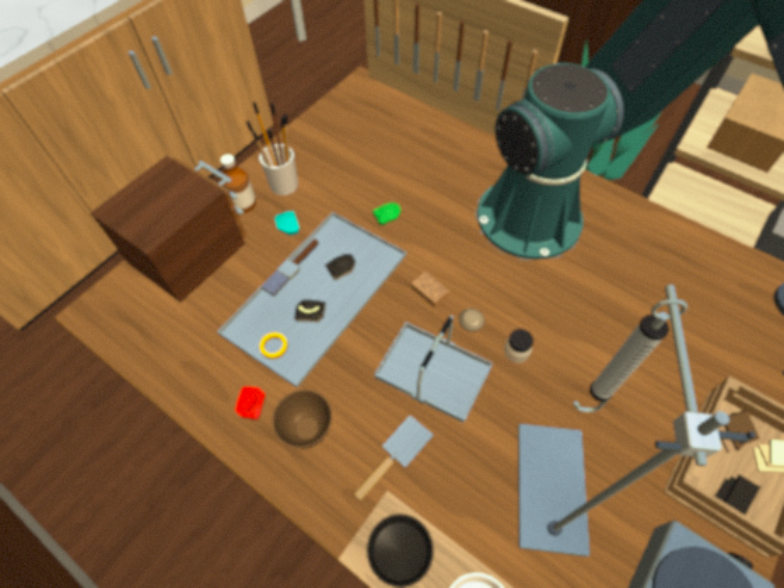

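View pics/side0.png

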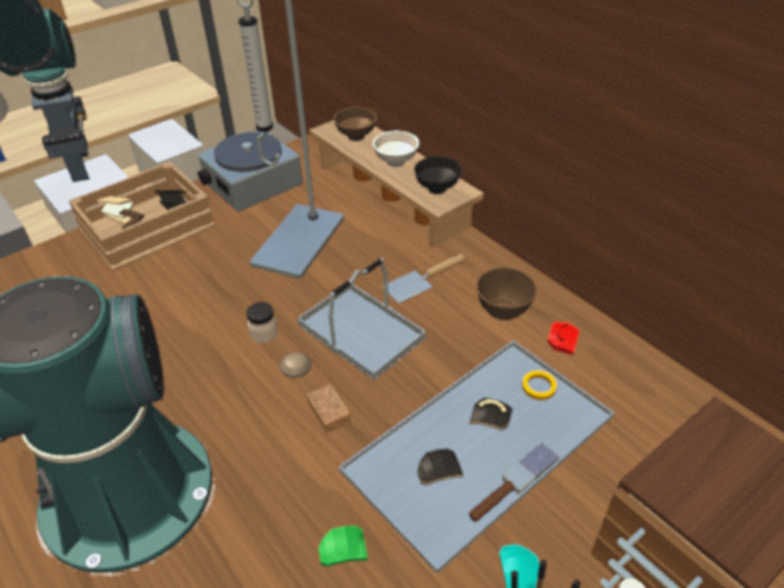

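Scene view: the tray holds the only dark sherds, one plain at (341,265) and one with a pale ring arc at (310,310). The green (387,212), turquoise (287,222) and red (250,402) pieces are look-alikes to leave. The pan is centred near (433,370), with bail sleeves at (447,325) and (427,358). The hook is near (585,407). I'll confirm the sherds in an enlarged crop.

```bash
python3 - <<'E'
from h import *
import pickle
S=pickle.load(open("scene.pkl","rb"));D=pickle.load(open("side.pkl","rb"))
def crop(F,u0,v0,w,h,k):
    c=cv2.resize(F["img"][v0:v0+h,u0:u0+w],None,fx=k,fy=k,interpolation=cv2.INTER_CUBIC)
    for i in range(0,w,10):cv2.putText(c,str(u0+i),(i*k,8),0,.3,(0,255,255),1);cv2.line(c,(i*k,10),(i*k,14),(0,255,255),1)
    for i in range(10,h,10):cv2.putText(c,str(v0+i),(0,i*k+3),0,.3,(0,255,255),1);cv2.line(c,(22,i*k),(26,i*k),(0,255,255),1)
    return c
a=crop(S,200,170,66,66,6);b=crop(D,290,275,80,75,5)[:375]
# both 400 wide
def pad(x,w,h):
    o=np.zeros((h,w,3),np.uint8);x=x[:h,:w];o[:x.shape[0],:x.shape[1]]=x;return o
cv2.imwrite("pics/sh.png",np.hstack([pad(a,400,400),pad(b,400,400)]))
a=crop(S,260,220,100,85,4);b=crop(D,205,175,105,100,4);c=crop(S,400,270,50,40,5);d=crop(D,160,80,50,50,5)
cv2.imwrite("pics/pan.png",np.vstack([np.hstack([pad(a,400,350),pad(b,400,350)]),np.hstack([pad(c,400,250),pad(d,400,250)])]))
print("sherds",onz(S,341/1.4,265/1.4,15),onz(D,438/1.4,466/1.4,15),onz(S,310/1.4,310/1.4,15),onz(D,492/1.4,413/1.4,15))
print("sleeves",tri(ray(S,447/1.4,325/1.4),ray(D,342/1.4,287/1.4)),tri(ray(S,427/1.4,358/1.4),ray(D,374/1.4,266/1.4)))
print("pan corners S",[onz(S,u/1.4,v/1.4,22) for u,v in[(407,325),(491,365),(466,417),(376,376)]])
print("pan corners D",[onz(D,u/1.4,v/1.4,22) for u,v in[(300,320),(347,284),(424,331),(375,373)]])
print("stand base S",[onz(S,u/1.4,v/1.4,16) for u,v in[(519,425),(582,429),(589,553),(522,547)]])
print("tray S",[onz(S,u/1.4,v/1.4,14) for u,v in[(333,214),(405,253),(296,383),(219,331)]])
E
```

```text
sherds [ 427.5 -304.1   15. ] [ 426.6 -303.    15. ] [ 572.9 -280.8   15. ] [ 575.6 -282.6   15. ]
sleeves (array([484.4,  38.6, 152.5]), np.float64(4.7)) (array([568.8,  47.8, 151.4]), np.float64(3.1))
pan corners S [array([472.5, -66.9,  22. ]), array([444.7, 143.6,  22. ]), array([578.8, 162.7,  22. ]), array([616.9, -47.7,  22. ])]
pan corners D [array([439.2, 132.6,  22. ]), array([578.8, 159.1,  22. ]), array([612.9, -54.3,  22. ]), array([468.9, -78. ,  22. ])]
stand base S [array([525.6, 261.4,  16. ]), array([455.5, 371.8,  16. ]), array([662.7, 486.7,  16. ]), array([727.5, 381.4,  16. ])]
tray S [array([ 310.2, -428.4,   14. ]), array([ 301.9, -195.6,   14. ]), array([ 732.1, -183.1,   14. ]), array([ 741.5, -416.9,   14. ])]
```

View pics/sh.png

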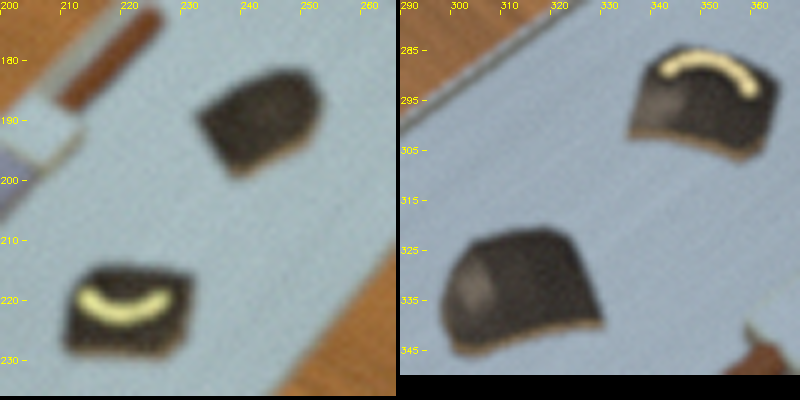

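View pics/pan.png

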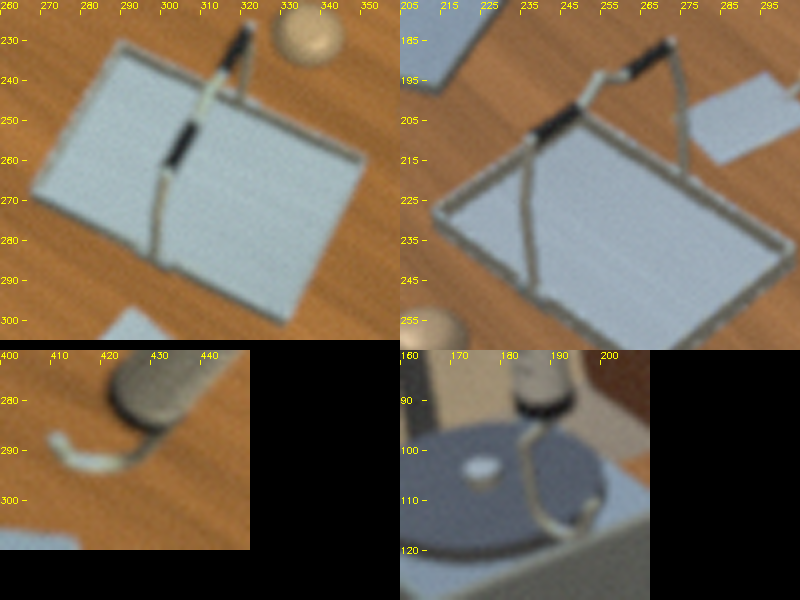

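The crops confirm it: the plain dark piece is rim_sherd, scene (242,190), rounded end to the right. The dark piece with the pale arc is foot_sherd, scene (221,222). Next I fit the poses.

```bash
cat > fit.py <<'E'
from h import *
import pickle
from scipy.optimize import least_squares, differential_evolution
S=pickle.load(open("scene.pkl","rb"));D=pickle.load(open("side.pkl","rb"))
def T(p,X):
    c,s=np.cos(p[2]),np.sin(p[2]);return np.array([p[0]+c*X[0]-s*X[1],p[1]+s*X[0]+c*X[1],X[2]])
def pf(obs,p0):
    r=least_squares(lambda p:np.concatenate([np.subtract(proj(F,T(p,X)),uv) for F,X,uv in obs]),p0,loss="soft_l1")
    return r.x.round(3),r.fun.round(1)
a,b=75,110
obs=[(S,(-a,-b,22),(290,230.5)),(S,(-a,b,22),(351.5,259.5)),(S,(a,b,22),(331,301)),(S,(a,-b,22),(268.5,268)),
(D,(-a,b,22),(213.5,227)),(D,(a,-b,22),(303,237)),
(S,(-43,0,150),(319.3,232.5)),(S,(43,0,150),(305.5,256)),(D,(-43,0,150),(244,205.6)),(D,(43,0,150),(267.8,189.8))]
print("pan",pf(obs,[527,44,.15]))
obs=[(S,(-50,-65,16),(519/1.4,425/1.4)),(S,(-50,65,16),(582/1.4,429/1.4)),(S,(190,65,16),(589/1.4,553/1.4)),(S,(190,-65,16),(522/1.4,547/1.4)),
(D,(-50,65,16),(252/1.4,263/1.4)),(D,(-50,-65,16),(300/1.4,274/1.4)),(D,(190,-65,16),(343/1.4,209/1.4)),
(S,(0,-22.5,282),(411.6,287.4)),(D,(0,-22.5,282),(199.6,110))]
st=pf(obs,[532,340,.52]);print("stand",st)
print("tip tri",tri(ray(S,411.6,287.4),ray(D,199.6,110)),"model",T(st[0],(0,-22.5,281)))
def hullmask(F,P,sh):
    m=np.zeros(sh,np.uint8);k=4
    q=np.array([proj(F,x) for x in P]);h=cv2.convexHull((q*16).astype(np.int32));cv2.fillConvexPoly(m,h,255,shift=4);return m>0
def dark(F,c,r=20):
    g=cv2.cvtColor(F["img"],cv2.COLOR_BGR2HSV)[...,2];img=F["img"].astype(int)
    fg=((g<120)|((img[...,2]-img[...,0])>15)).astype(np.uint8)
    n,l,s,cc=cv2.connectedComponentsWithStats(fg);i=l[int(c[1]),int(c[0])];return cv2.morphologyEx((l==i).astype(np.uint8),cv2.MORPH_CLOSE,np.ones((3,3)))>0
def model(y0,y1,L,top):
    P=[(sx*27.5,y,z) for sx in(-1,1) for y in(y0,y1) for z in(9,18)]
    P+=[(sx*20,sy*L,z) for sx in(-1,1) for sy in(-1,1) for z in(0,9)]
    return P+[(x,y,top) for x in(-10,10) for y in (-8,8)]
for n,cs,cd,M,x0 in[("rim",(242,190),(313,333),model(-25,12,36,22),(427,-304)),("foot",(225,226),(345,298),model(-23,21,34,27),(574,-282))]:
    ms,md=dark(S,cs),dark(D,cd);print(n,ms.sum(),md.sum())
    def cost(p):
        c=0
        for F,m in((S,ms),(D,md)):
            h=hullmask(F,[T(p,X) for X in M],m.shape);c+=1-(h&m).sum()/(h|m).sum()
        return c
    for lo,hi in((-1.57,0),(0,1.57),(1.57,3.14),(3.14,4.71)):
        r=differential_evolution(cost,[(x0[0]-20,x0[0]+20),(x0[1]-20,x0[1]+20),(lo,hi)],seed=1,maxiter=40,popsize=10)
        print(r.x.round(3),r.fun.round(3))
E
python3 fit.py
```

```text
pan (array([5.27553e+02, 4.44820e+01, 1.26000e-01]), array([-0.1, -0.7,  0.3,  0. ,  0.2, -0.6, -1.6, -1.1, -1.4, -0.6,  0.9,
       -0.9, -0.8,  0.5, -0.7,  0.8, -0.5, -0.2, -1.3, -0.1]))
stand (array([532.914, 339.639,   0.535]), array([-0.5, -1.3, -0.7,  0. ,  1.9,  1.6, -0.7,  0.5, -2.6, -1. ,  0.2,
       -0. , -0.2,  2.9, -0.8,  0.2, -1. ,  0.4]))
tip tri (array([545.5, 320.2, 283.6]), np.float64(4.1)) model [544.38542339 320.28295584 281.        ]
rim 247 600
[ 428.495 -304.561   -1.559] 0.452
[ 427.495 -301.166    1.141] 0.311
[ 425.557 -304.092    1.583] 0.419
[ 428.187 -301.072    4.238] 0.337
foot 282 499
[ 576.792 -281.583   -1.253] 0.499
[ 573.794 -282.114    0.628] 0.269
[ 576.526 -280.113    1.85 ] 0.493
[ 575.763 -280.906    3.738] 0.273
```

Pan is at (527.5,44.5) with yaw 0.126. Stand is at (533,340) with yaw 0.535, and the hook-tip triangulation agrees within 2 mm. Foot sherd is about (574,-282), y-axis azimuth about 2.2. I go to the foot sherd first.

move_arm --travel '[[-0.0265,-0.0318,0],[-0.0265,-0.0318,0],[-0.0265,-0.0318,0],[-0.0265,-0.0318,0],[-0.0265,-0.0318,0],[-0.0265,-0.0318,0],[-0.0265,-0.0318,0],[-0.0265,-0.0318,0],[-0.0265,-0.0318,0],[-0.0265,-0.0318,0],[-0.0265,-0.0318,0],[-0.0265,-0.0318,0]]' --rotation '[[0,0,0],[0,0,0],[0,0,0],[0,0,0],[0,0,0],[0,0,0],[0,0,0],[0,0,0],[0,0,0],[0,0,0],[0,0,0],[0,0,0]]' --gripper 0

```text
time: 1.15
tool_pos: [408.7, 186.6, 214.0]
tcp_rot: [0.552, 3.092, 0.0]
force: [0.8, -0.2, 0.5]
width: 91.6
gripper_force: 0.0
```

move_arm --travel '[[-0.0265,-0.0318,0],[-0.0265,-0.0318,0],[-0.0265,-0.0318,0],[-0.0265,-0.0318,0],[-0.0265,-0.0318,0],[-0.0265,-0.0318,0],[-0.0265,-0.0318,0],[-0.0265,-0.0318,0],[-0.0265,-0.0318,0],[-0.0265,-0.0318,0],[-0.0265,-0.0318,0],[-0.0265,-0.0318,0]]' --rotation '[[0,0,0],[0,0,0],[0,0,0],[0,0,0],[0,0,0],[0,0,0],[0,0,0],[0,0,0],[0,0,0],[0,0,0],[0,0,0],[0,0,0]]'

```text
time: 2.15
tool_pos: [574.9, -281.8, 213.7]
tcp_rot: [-0.553, -3.092, -0.0]
force: [1.2, 1.0, 0.9]
width: 91.1
gripper_force: 0.0
```

move_arm --travel '[[0,0,0],[0,0,0],[0,0,0],[0,0,0],[0,0,0],[0,0,0]]' --rotation '[[0,0,0.117],[0,0,0.117],[0,0,0.117],[0,0,0.117],[0,0,0.117],[0,0,0]]'

```text
time: 2.65
tool_pos: [574.6, -279.6, 213.7]
tcp_rot: [-1.429, -2.797, -0.0]
force: [0.6, -1.3, -0.5]
width: 91.2
gripper_force: 0.0
```

```bash
cat >> h.py <<'E'
from scipy.spatial.transform import Rotation as Ro
def goal(target,az=None,tilt=0.0,s=None):
    """shift in the present tool axes (mm) to a TCP goal, and azimuth turn needed"""
    s=s or arm.sense();R=Ro.from_rotvec(s["tcp_rot"]).as_matrix()
    d=np.array(target)-s["tool_pos"];out=(R.T@d).round(1)
    a=np.arctan2(R[1,0],R[0,0]);t=None
    if az is not None:
        G=Ro.from_euler("z",az).as_matrix()@np.diag([1,-1,-1.])@Ro.from_euler("y",tilt).as_matrix()
        t=Ro.from_matrix(R.T@G).as_rotvec().round(3)
    print("t",round(s["time"],2),"tcp",s["tool_pos"].round(1),"az",a.round(3),"shift",out,"turn",t,"F",np.round(s["force"],2),"w",round(s["width"],1),"j",np.round(s["joint_positions"],2))
def crop(F,u0,v0,w,h,k,st=20):
    c=cv2.resize(F["img"][v0:v0+h,u0:u0+w],None,fx=k,fy=k,interpolation=cv2.INTER_CUBIC)
    for i in range(0,w,st):cv2.putText(c,str(u0+i),(i*k,8),0,.3,(0,255,255),1);cv2.line(c,(i*k,10),(i*k,14),(0,255,255),1)
    for i in range(st,h,st):cv2.putText(c,str(v0+i),(0,i*k+3),0,.3,(0,255,255),1);cv2.line(c,(22,i*k),(26,i*k),(0,255,255),1)
    return c
E
python3 - <<'E'
from h import *
import pickle
F=grab("wrist");pickle.dump(F,open("w1.pkl","wb"))
print([np.round(proj(F,p)) for p in[(574,-282,15),(427,-302,15)]])
goal((574,-282,213),2.2)
cv2.imwrite("pics/w1.png",cv2.resize(F["img"],(784,588)))
E
```

```text
[array([279., 193.]), array([167., 135.])]
t 2.7 tcp [ 574.6 -279.6  213.7] az 2.205 shift [-1.6 -1.9  0.7] turn [-0.    -0.     0.005] F [ 0.35 -0.34 -0.07] w 91.5 j [-0.49  0.29  1.86 -0.    0.99 -1.12]
```

View pics/w1.png

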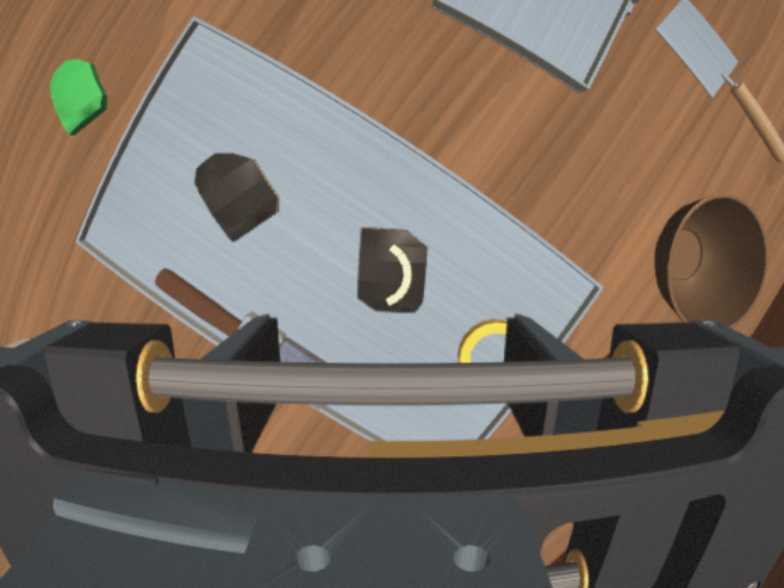

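Wrist view: foot sherd long edges run (361,228)-(359,298) and (427,247)-(425,312). Rim sherd long edges run (200,200)-(233,240) and (257,162)-(279,195), tapered end up-left. I turn these into centres and yaws.

```bash
python3 - <<'E'
from h import *
import pickle
F=pickle.load(open("w1.pkl","rb"))
for n,E in(("foot",((361,228),(359,298),(427,247),(425,312))),("rim",((200,200),(233,240),(257,162),(279,195)))):
    for z in (9,15):
        p=[onz(F,u/1.4,v/1.4,z)[:2] for u,v in E]
        a=p[1]-p[0];b=p[3]-p[2];ax=a/np.linalg.norm(a)+b/np.linalg.norm(b);ax/=np.linalg.norm(ax);nn=np.array([-ax[1],ax[0]])
        print(n,z,"az",[np.arctan2(*v[::-1]).round(3) for v in(-a,-b,-ax)],"width",(nn@((p[2]+p[3])/2-(p[0]+p[1])/2)).round(1),"mean",np.mean(p,0).round(1),[list(q) for q in p])
E
```

```text
foot 9 az [np.float64(2.156), np.float64(2.182), np.float64(2.169)] width 55.8 mean [ 577.4 -282.4] [[np.float64(534.3), np.float64(-268.2)], [np.float64(567.2), np.float64(-317.8)], [np.float64(587.9), np.float64(-249.0)], [np.float64(620.0), np.float64(-294.8)]]
foot 15 az [np.float64(2.155), np.float64(2.183), np.float64(2.169)] width 55.0 mean [ 576.7 -281.6] [[np.float64(534.4), np.float64(-267.6)], [np.float64(566.7), np.float64(-316.4)], [np.float64(587.1), np.float64(-248.7)], [np.float64(618.7), np.float64(-293.7)]]
rim 9 az [np.float64(2.887), np.float64(2.776), np.float64(2.831)] width 58.6 mean [ 435.9 -306.6] [[np.float64(403.5), np.float64(-328.3)], [np.float64(448.8), np.float64(-340.1)], [np.float64(429.6), np.float64(-272.8)], [np.float64(461.7), np.float64(-285.1)]]
rim 15 az [np.float64(2.887), np.float64(2.776), np.float64(2.832)] width 57.6 mean [ 437.5 -305.3] [[np.float64(405.6), np.float64(-326.7)], [np.float64(450.2), np.float64(-338.3)], [np.float64(431.3), np.float64(-272.1)], [np.float64(462.9), np.float64(-284.2)]]
```

move_arm --travel '[[-0.002,-0.0005,0.03],[0,0,0.038],[0,0,0.038],[0,0,0.038],[0,0,0.03],[0,0,0.015],[0,0,0.01],[0,0,0.006],[0,0,0.0025],[0,0,0],[0,0,0]]' --rotation '[[0,0,0.035],[0,0,0],[0,0,0],[0,0,0],[0,0,0],[0,0,0],[0,0,0],[0,0,0],[0,0,0],[0,0,0],[0,0,0]]'

```text
time: 3.62
tool_pos: [576.4, -282.0, 7.8]
tcp_rot: [1.468, 2.775, -0.0]
force: [-0.3, -0.7, 1.0]
width: 91.0
gripper_force: 0.0
```

move_arm --travel '[[0,0,0],[0,0,0],[0,0,0],[0,0,0],[0,0,0],[0,0,0],[0,0,0],[0,0,0]]' --rotation '[[0,0,0],[0,0,0],[0,0,0],[0,0,0],[0,0,0],[0,0,0],[0,0,0],[0,0,0]]' --gripper 0.6 --grip_force 20

```text
time: 4.28
tool_pos: [575.5, -281.6, 6.5]
tcp_rot: [1.47, 2.777, -0.0]
force: [-0.1, -0.0, 0.9]
width: 55.1
gripper_force: 19.7
```

move_arm --travel '[[0,0,-0.005],[0,0,-0.015],[0,0,-0.03],[0,0,-0.03],[0,0,-0.03],[0,0,-0.03],[0,0,-0.03],[0,0,-0.03],[0,0,-0.015],[0,0,0],[0,0,0],[0,0,0]]' --rotation '[[0,0,0],[0,0,0],[0,0,0],[0,0,0],[0,0,0],[0,0,0],[0,0,0],[0,0,0],[0,0,0],[0,0,0],[0,0,0],[0,0,0]]'

```text
time: 5.28
tool_pos: [574.9, -281.2, 220.9]
tcp_rot: [-1.469, -2.776, 0.0]
force: [0.1, -0.4, -1.7]
width: 55.3
gripper_force: 19.7
```

```bash
python3 - <<'E'
from h import *
fs=[]
for i in range(12):
    if i<3:F=grab("wrist")
    else: grab_frame("scene")
    fs.append(arm.sense()["force"])
fs=np.array(fs);print(fs.mean(0).round(2),fs.std(0).round(2))
c,s=np.cos(.126),np.sin(.126);d=52
goal((527.5-s*d,44.5+c*d,221),.126+np.pi/2)
E
```

```text
[-0.12  0.03 -1.16] [0.43 0.34 0.42]
t 5.88 tcp [ 575.5 -281.5  221.4] az 2.168 shift [343.  167.2   0.4] turn [-0.    -0.     0.471] F [-0.27 -0.11 -2.34] w 55.0 j [-0.49  0.28  1.85  0.    1.01 -1.09]
```

move_arm --travel '[[0.02,0.01,0],[0.034,0.0165,0],[0.034,0.0165,0],[0.034,0.0165,0],[0.034,0.0165,0],[0.034,0.0165,0],[0.034,0.0165,0],[0.034,0.0165,0],[0.034,0.0165,0],[0.034,0.0165,0],[0.017,0.0085,0],[0,0,0]]' --rotation '[[0,0,0],[0,0,0],[0,0,0],[0,0,0],[0,0,0],[0,0,0],[0,0,0],[0,0,0],[0,0,0],[0,0,0],[0,0,0],[0,0,0]]'

```text
time: 6.88
tool_pos: [520.2, 99.1, 221.6]
tcp_rot: [1.466, 2.779, 0.001]
force: [0.5, 1.1, -1.1]
width: 55.1
gripper_force: 19.7
```

move_arm --travel '[[0,0,0],[0,0,0],[0,0,0],[0,0,0],[0,0,0],[0,0,0],[0,0,0]]' --rotation '[[0,0,0.118],[0,0,0.118],[0,0,0.118],[0,0,0.118],[0,0,0],[0,0,0],[0,0,0]]'

```text
time: 7.47
tool_pos: [520.8, 95.7, 221.5]
tcp_rot: [2.074, 2.36, -0.0]
force: [-0.0, 0.7, -1.2]
width: 55.5
gripper_force: 19.7
```

```bash
python3 - <<'E'
from h import *
import pickle
F=grab("wrist");pickle.dump(F,open("w2.pkl","wb"))
c,s=np.cos(.126),np.sin(.126);d=51
goal((527.5-s*d,44.5+c*d,221),.126+np.pi/2)
cv2.imwrite("pics/w2.png",cv2.resize(F["img"],(784,588)))
E
```

```text
t 7.52 tcp [520.8  95.8 221.4] az 1.699 shift [-0.7  0.2  0.4] turn [-0.     0.     0.002] F [-0.17  0.76 -0.77] w 54.7 j [ 0.14  0.1   2.07 -0.    0.97  0.01]
```

View pics/w2.png

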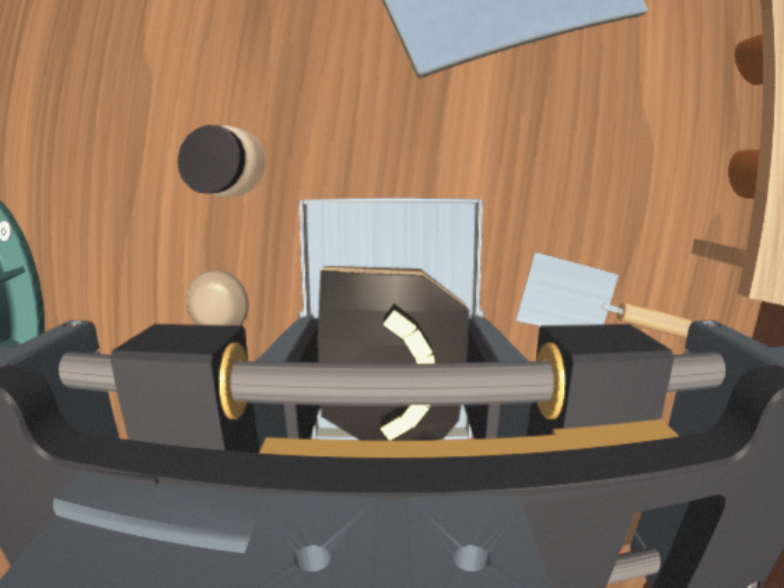

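```bash
python3 - <<'E'
from h import *
import pickle
F=pickle.load(open("w2.pkl","rb"))
p=[onz(F,u/1.4,v/1.4,22)[:2] for u,v in((301,200),(481,200))]
print(p,"len",np.linalg.norm(p[1]-p[0]))
for y in(.126,.14,np.arctan2(*(p[1]-p[0])[::-1])):
    m=(p[0]+p[1])/2;print(y,m-110*np.array([-np.sin(y),np.cos(y)]))
# left side edge lower point
print(onz(F,304/1.4,315/1.4,22),onz(F,480/1.4,300/1.4,22))
print("stand corner",onz(F,421/1.4,75/1.4,16),onz(F,648/1.4,14/1.4,16))
for z in(218,227):print("sherd end",[(Ro.from_euler("z",-1.699).as_matrix()@(onz(F,u/1.4,v/1.4,z)-[520.8,95.8,0])).round(1) for u,v in((322,269),(420,269))])
E
```

```text
[array([440.2, 142.4]), array([586.1, 161.3])] len 147.11906742499426
0.126 [526.97335554  42.72202539]
0.14 [528.49974261  42.92624042]
0.1288233907407493 [527.28141095  42.76148903]
[451.9  45.8  22. ] [598.8  78.1  22. ]
stand corner [524.1 258.6  16. ] [728.5 372.4  16. ]
sherd end [array([ 33. ,  27.2, 218. ]), array([ 33.1, -11. , 218. ])]
sherd end [array([ 34.7,  25.8, 227. ]), array([ 34.7, -10.4, 227. ])]
```

move_arm --travel '[[-0.0015,0,0.02],[0,0,0.035],[0,0,0.035],[0,0,0.035],[0,0,0.035],[0,0,0.03],[0,0,0.01],[0,0,0.006],[0,0,0.004],[0,0,0.002],[0,0,0],[0,0,0]]' --rotation '[[0,0,0],[0,0,0],[0,0,0],[0,0,0],[0,0,0],[0,0,0],[0,0,0],[0,0,0],[0,0,0],[0,0,0],[0,0,0],[0,0,0]]'

```text
time: 8.52
tool_pos: [521.9, 94.6, 10.7]
tcp_rot: [2.077, 2.355, 0.002]
force: [0.8, 1.1, 0.1]
width: 55.3
gripper_force: 19.7
```

move_arm --travel '[[0,0,0.001],[0,0,0.001],[0,0,0.0005],[0,0,0]]' --rotation '[[0,0,0],[0,0,0],[0,0,0],[0,0,0]]'

```text
time: 8.85
tool_pos: [521.1, 94.5, 7.1]
tcp_rot: [2.078, 2.356, 0.0]
force: [0.7, -0.3, -1.2]
width: 55.4
gripper_force: 19.7
```

move_arm --travel '[[0,0,0.0005],[0,0,0.0005],[0,0,0]]' --rotation '[[0,0,0],[0,0,0],[0,0,0]]'

```text
time: 9.1
tool_pos: [521.1, 94.5, 6.3]
tcp_rot: [-2.078, -2.356, 0.0]
force: [-3.5, -0.6, 9.7]
width: 55.0
gripper_force: 19.7
```

```bash
python3 - <<'E'
from h import *
z=[];f=[]
for i in range(6):
    grab_frame("side");s=arm.sense();z.append(s["tool_pos"][2]);f.append(s["force"])
print(np.mean(z),np.mean(f,0))
E
```

```text
6.28273643464113 [-2.46378321 -0.4763022   8.45414421]
```

move_arm --travel '[[0,0,-0.0005],[0,0,0],[0,0,0],[0,0,0],[0,0,0]]' --rotation '[[0,0,0],[0,0,0],[0,0,0],[0,0,0],[0,0,0]]' --gripper 0.2

```text
time: 9.82
tool_pos: [521.0, 94.5, 6.4]
tcp_rot: [-2.078, -2.356, 0.0]
force: [0.1, -0.2, -0.3]
width: 72.8
gripper_force: 0.0
```

move_arm --travel '[[0,0,-0.01],[0,0,-0.03],[0,0,-0.035],[0,0,-0.035],[0,0,-0.035],[0,0,-0.035],[0,0,-0.025],[0,0,0]]' --rotation '[[0,0,0],[0,0,0],[0,0,0],[0,0,0],[0,0,0],[0,0,0],[0,0,0],[0,0,0]]'

```text
time: 10.48
tool_pos: [523.4, 94.9, 217.5]
tcp_rot: [2.075, 2.352, 0.009]
force: [0.4, 0.5, 1.5]
width: 73.2
gripper_force: 0.0
```

```bash
python3 - <<'E'
from h import *
goal((431,-303,211),2.78-np.pi)
E
```

```text
t 10.48 tcp [523.4  94.9 217.5] az 1.696 shift [-383.3 -141.4    5.3] turn [ 0.005 -0.008  2.057] F [0.36 0.53 1.51] w 73.2 j [0.14 0.11 2.08 0.   0.95 0.01]
```

move_arm --travel '[[-0.0348,-0.0127,0],[-0.0348,-0.0127,0],[-0.0348,-0.0127,0],[-0.0348,-0.0127,0],[-0.0348,-0.0127,0],[-0.0348,-0.0127,0],[-0.0348,-0.0127,0],[-0.0348,-0.0127,0],[-0.0348,-0.0127,0],[-0.0348,-0.0127,0],[-0.0348,-0.0127,0]]' --rotation '[[0,0,0],[0,0,0],[0,0,0],[0,0,0],[0,0,0],[0,0,0],[0,0,0],[0,0,0],[0,0,0],[0,0,0],[0,0,0]]' --gripper 0

```text
time: 11.4
tool_pos: [429.0, -304.3, 211.5]
tcp_rot: [-2.078, -2.356, -0.0]
force: [0.8, 0.2, 0.1]
width: 91.1
gripper_force: 0.0
```

move_arm --travel '[[0,0,0],[0,0,0],[0,0,0],[0,0,0],[0,0,0],[0,0,0],[0,0,0],[0,0,0],[0,0,0],[0,0,0],[0,0,0],[0,0,0]]' --rotation '[[0,0,0.121],[0,0,0.121],[0,0,0.121],[0,0,0.121],[0,0,0.121],[0,0,0.121],[0,0,0.121],[0,0,0.121],[0,0,0.121],[0,0,0.121],[0,0,0.121],[0,0,0.121]]'

```text
time: 12.4
tool_pos: [429.8, -302.4, 211.3]
tcp_rot: [-3.119, -0.373, 0.001]
force: [0.3, 0.1, 0.4]
width: 91.3
gripper_force: 0.0
```

move_arm --travel '[[0,0,0],[0,0,0],[0,0,0],[0,0,0],[0,0,0],[0,0,0],[0,0,0]]' --rotation '[[0,0,0.121],[0,0,0.121],[0,0,0.121],[0,0,0.121],[0,0,0.121],[0,0,0],[0,0,0]]'

```text
time: 12.98
tool_pos: [429.9, -302.5, 211.4]
tcp_rot: [-3.091, 0.558, 0.0]
force: [0.2, 0.0, -0.0]
width: 91.3
gripper_force: 0.0
```

```bash
python3 - <<'E'
from h import *
import pickle
F=grab("wrist");pickle.dump(F,open("w3.pkl","wb"))
goal((430,-303,6.5),2.77-np.pi)
u,v=np.round(proj(F,(430,-303,15))).astype(int);print(u,v)
u0,v0=max(0,u-60),max(0,v-55)
cv2.imwrite("pics/w3.png",crop(F,u0,v0,120,100,6,10))
E
```

```text
t 13.03 tcp [ 429.9 -302.6  211.4] az -0.357 shift [  0.3   0.4 204.9] turn [-0.     0.     0.015] F [ 0.24 -0.44  0.89] w 91.5 j [-0.66  0.11  2.09 -0.    0.95  1.27]
279 193
```

View pics/w3.png

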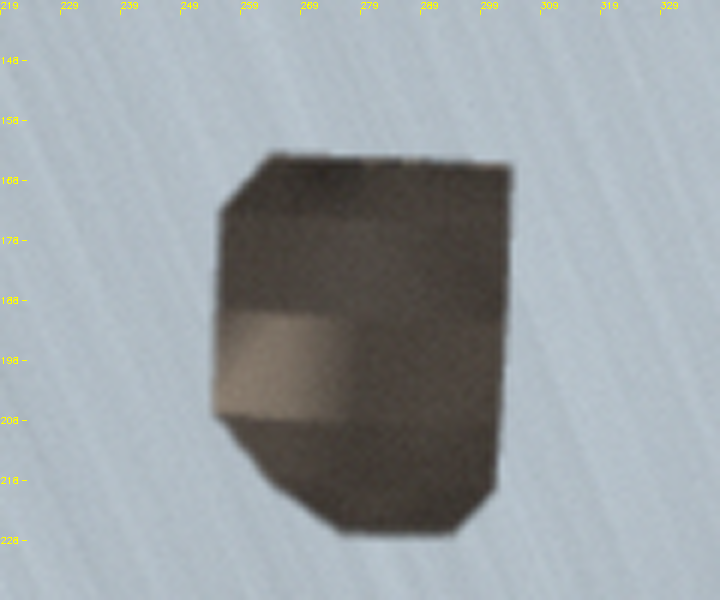

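Rim from above: long edges run crop (222,210)-(216,412) and (511,168)-(496,488), ends at rows 158 and 533. The sherd is turned a little relative to the tool.

```bash
python3 - <<'E'
from h import *
import pickle
F=pickle.load(open("w3.pkl","rb"));s=arm.sense();R=Ro.from_rotvec(s["tcp_rot"]).as_matrix()
f=lambda u,v,z:(R.T@(onz(F,219+u/6,138+v/6,z)-s["tool_pos"])).round(1)[:2]
for n,u,v,z in(("L1",222,210,12),("L2",216,412,12),("R1",511,168,12),("R2",496,488,12),("top",380,158,5),("bot",395,533,5)):print(n,f(u,v,z+4))
E
```

```text
L1 [ 23.6 -25.4]
L2 [-15.4 -27.1]
R1 [31.7 29. ]
R2 [-30.5  27. ]
top [32.9  4.5]
bot [-41.6   7.5]
```

move_arm --travel '[[0,0.001,0.03],[0,0,0.038],[0,0,0.038],[0,0,0.038],[0,0,0.028],[0,0,0.015],[0,0,0.01],[0,0,0.006],[0,0,0.002],[0,0,0],[0,0,0]]' --rotation '[[0,0,0.035],[0,0,0],[0,0,0],[0,0,0],[0,0,0],[0,0,0],[0,0,0],[0,0,0],[0,0,0],[0,0,0],[0,0,0]]'

```text
time: 13.95
tool_pos: [430.3, -304.1, 7.4]
tcp_rot: [3.08, -0.617, 0.002]
force: [-0.4, -0.5, 0.8]
width: 91.0
gripper_force: 0.0
```

move_arm --travel '[[0,0,0],[0,0,0],[0,0,0],[0,0,0],[0,0,0],[0,0,0],[0,0,0],[0,0,0]]' --rotation '[[0,0,0],[0,0,0],[0,0,0],[0,0,0],[0,0,0],[0,0,0],[0,0,0],[0,0,0]]' --gripper 0.6 --grip_force 20

```text
time: 14.62
tool_pos: [429.8, -303.7, 6.5]
tcp_rot: [3.08, -0.618, 0.0]
force: [-0.1, 0.1, 1.2]
width: 54.8
gripper_force: 20.0
```

move_arm --travel '[[0,0,-0.005],[0,0,-0.015],[0,0,-0.03],[0,0,-0.03],[0,0,-0.03],[0,0,-0.03],[0,0,-0.03],[0,0,-0.03],[0,0,-0.015],[0,0,0],[0,0,0],[0,0,0]]' --rotation '[[0,0,0],[0,0,0],[0,0,0],[0,0,0],[0,0,0],[0,0,0],[0,0,0],[0,0,0],[0,0,0],[0,0,0],[0,0,0],[0,0,0]]'

```text
time: 15.62
tool_pos: [429.1, -303.2, 220.4]
tcp_rot: [-3.079, 0.618, 0.002]
force: [0.7, -1.0, -1.4]
width: 54.6
gripper_force: 20.0
```

```bash
python3 - <<'E'
from h import *
fs=[]
for i in range(12):
    grab_frame("scene");fs.append(arm.sense()["force"])
fs=np.array(fs);print(fs.mean(0).round(2),fs.std(0).round(2))
c,s=np.cos(.128),np.sin(.128);d=-63.5
goal((527.3-s*d,43.5+c*d,221),.128-np.pi/2)
E
```

```text
[-0.32 -0.01 -0.98] [0.37 0.42 0.49]
t 16.22 tcp [ 429.7 -303.7  221.4] az -0.396 shift [ -12.2 -302.9    0.4] turn [0.    0.    1.047] F [-0.86  0.17 -0.14] w 54.9 j [-0.66  0.09  2.08 -0.    0.97  1.31]
```

move_arm --travel '[[-0.0012,-0.02,0],[-0.0012,-0.033,0],[-0.0013,-0.033,0],[-0.0013,-0.033,0],[-0.0013,-0.033,0],[-0.0013,-0.033,0],[-0.0013,-0.033,0],[-0.0013,-0.033,0],[-0.001,-0.032,0],[-0.001,-0.02,0],[0,0,0]]' --rotation '[[0,0,0],[0,0,0],[0,0,0],[0,0,0],[0,0,0],[0,0,0],[0,0,0],[0,0,0],[0,0,0],[0,0,0],[0,0,0]]'

```text
time: 17.13
tool_pos: [536.5, -16.6, 221.6]
tcp_rot: [-3.08, 0.614, -0.001]
force: [0.1, -0.9, -1.5]
width: 54.9
gripper_force: 20.0
```

move_arm --travel '[[0,0,0],[0,0,0],[0,0,0],[0,0,0],[0,0,0],[0,0,0],[0,0,0],[0,0,0],[0,0,0],[0,0,0],[0,0,0]]' --rotation '[[0,0,0.117],[0,0,0.117],[0,0,0.116],[0,0,0.116],[0,0,0.116],[0,0,0.116],[0,0,0.116],[0,0,0.116],[0,0,0.117],[0,0,0],[0,0,0]]'

```text
time: 18.05
tool_pos: [535.3, -19.8, 221.4]
tcp_rot: [2.362, -2.071, 0.0]
force: [0.7, -0.6, -0.9]
width: 55.0
gripper_force: 20.0
```

```bash
python3 - <<'E'
from h import *
c,s=np.cos(.128),np.sin(.128);d=-63.5
goal((527.3-s*d,43.5+c*d,221),.128-np.pi/2)
E
```

```text
t 18.05 tcp [535.3 -19.8 221.4] az -1.44 shift [-0.3 -0.2  0.4] turn [ 0.    -0.     0.003] F [ 0.72 -0.62 -0.92] w 55.0 j [-0.08  0.11  2.06 -0.    0.97  2.93]
```

On target; lowering gently.

move_arm --travel '[[0,0,0.02],[0,0,0.035],[0,0,0.035],[0,0,0.035],[0,0,0.035],[0,0,0.03],[0,0,0.01],[0,0,0.006],[0,0,0.004],[0,0,0.002],[0,0,0.001],[0,0,0.0005]]' --rotation '[[0,0,0],[0,0,0],[0,0,0],[0,0,0],[0,0,0],[0,0,0],[0,0,0],[0,0,0],[0,0,0],[0,0,0],[0,0,0],[0,0,0]]'

```text
time: 19.05
tool_pos: [536.3, -19.5, 9.1]
tcp_rot: [-2.358, 2.074, -0.002]
force: [-0.1, 0.7, -1.6]
width: 54.9
gripper_force: 20.0
```

move_arm --travel '[[0,0,0.0005],[0,0,0.0005],[0,0,0.0003],[0,0,0],[0,0,0]]' --rotation '[[0,0,0],[0,0,0],[0,0,0],[0,0,0],[0,0,0]]'

```text
time: 19.47
tool_pos: [535.5, -19.4, 6.8]
tcp_rot: [-2.359, 2.075, -0.0]
force: [0.1, 0.4, -1.5]
width: 54.7
gripper_force: 20.0
```

move_arm --travel '[[0,0,0.0004],[0,0,0.0003],[0,0,0]]' --rotation '[[0,0,0],[0,0,0],[0,0,0]]'

```text
time: 19.72
tool_pos: [535.5, -19.4, 6.3]
tcp_rot: [2.359, -2.075, -0.0]
force: [-3.0, -0.8, 9.6]
width: 54.7
gripper_force: 20.0
```

move_arm --travel '[[0,0,-0.0005],[0,0,0],[0,0,0],[0,0,0],[0,0,0]]' --rotation '[[0,0,0],[0,0,0],[0,0,0],[0,0,0],[0,0,0]]' --gripper 0.2

```text
time: 20.13
tool_pos: [535.4, -19.4, 6.4]
tcp_rot: [2.359, -2.075, -0.0]
force: [-1.1, -0.5, 0.3]
width: 73.0
gripper_force: 0.0
```

move_arm --travel '[[0,0,-0.01],[0,0,-0.03],[0,0,-0.035],[0,0,-0.035],[0,0,-0.035],[0,0,-0.035],[0,0,-0.035],[0,0,-0.035],[0,0,-0.01],[0,0,0],[0,0,0]]' --rotation '[[0,0,0],[0,0,0],[0,0,0],[0,0,0],[0,0,0],[0,0,0],[0,0,0],[0,0,0],[0,0,0],[0,0,0],[0,0,0]]'

```text
time: 21.05
tool_pos: [535.3, -19.4, 266.7]
tcp_rot: [-2.358, 2.075, -0.001]
force: [0.3, 0.5, -0.6]
width: 73.1
gripper_force: 0.0
```

```bash
python3 - <<'E'
from h import *
import pickle
for n in("scene","wrist"):pickle.dump(grab(n),open(n+"2.pkl","wb"))
F=pickle.load(open("wrist2.pkl","rb"));G=pickle.load(open("scene2.pkl","rb"))
P=[(527.3+np.cos(.128)*x-np.sin(.128)*y,43.5+np.sin(.128)*x+np.cos(.128)*y,z) for x,y,z in((-43,0,150),(43,0,150),(0,0,163),(0,51,15),(0,-61,15))]
for p in P:
    for q,c in((F,(0,255,0)),):cv2.circle(q["img"],tuple(int(round(k)) for k in proj(q,p)),1,c,-1)
    print(np.round(proj(F,p)),np.round(proj(G,p)))
a=cv2.resize(F["img"],(440,330));b=crop(G,250,205,115,105,3,20)
o=np.zeros((335,790,3),np.uint8);o[:330,:440]=a;o[:b.shape[0],445:445+b.shape[1]]=b
cv2.imwrite("pics/p2.png",o)
c,s=np.cos(.128),np.sin(.128)
goal((527.3-43*c,43.5-43*s,255),.128+np.pi,0.4)
E
```

```text
[323. 274.] [318. 233.]
[234. 274.] [305. 257.]
[279. 280.] [312. 242.]
[279. 268.] [324. 271.]
[279. 188.] [292. 255.]
t 21.15 tcp [534.5 -19.3 265.1] az -1.443 shift [-63.2  42.2  10.2] turn [-0.312  0.313  1.548] F [ 0.39  0.02 -0.24] w 72.7 j [-0.08  0.05  2.03 -0.    1.06  2.93]
```

View pics/p2.png

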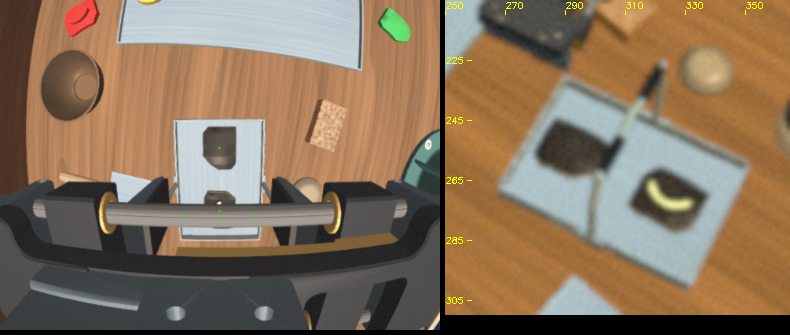

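Both sherds lie in the pan, one either side of the bail. I turn the wrist the long way, which stays within joint 6's range, and then tilt so the gripper body leans back from the hook.

move_arm --travel '[[0,0,0],[0,0,0],[0,0,0],[0,0,0],[0,0,0],[0,0,0],[0,0,0],[0,0,0],[0,0,0],[0,0,0],[0,0,0],[0,0,0]]' --rotation '[[0,0,-0.124],[0,0,-0.124],[0,0,-0.124],[0,0,-0.124],[0,0,-0.124],[0,0,-0.124],[0,0,-0.124],[0,0,-0.124],[0,0,-0.124],[0,0,-0.124],[0,0,-0.124],[0,0,-0.124]]' --gripper 0.35

```text
time: 22.15
tool_pos: [534.6, -19.3, 264.6]
tcp_rot: [-3.14, -0.08, 0.005]
force: [-1.1, 0.3, 0.2]
width: 59.5
gripper_force: 0.0
```

move_arm --travel '[[0,0,0],[0,0,0],[0,0,0],[0,0,0],[0,0,0],[0,0,0],[0,0,0],[0,0,0],[0,0,0],[0,0,0],[0,0,0],[0,0,0]]' --rotation '[[0,0,-0.124],[0,0,-0.124],[0,0,-0.124],[0,0,-0.124],[0,0,-0.124],[0,0,-0.124],[0,0,-0.124],[0,0,-0.124],[0,0,-0.124],[0,0,-0.124],[0,0,-0.124],[0,0,-0.124]]'

```text
time: 23.15
tool_pos: [534.6, -19.3, 264.6]
tcp_rot: [-2.255, -2.184, 0.003]
force: [0.3, 0.6, -0.2]
width: 59.6
gripper_force: 0.0
```

move_arm --travel '[[0,0,0],[0,0,0],[0,0,0],[0,0,0],[0,0,0],[0,0,0],[0,0,0],[0,0,0],[0,0,0],[0,0,0],[0,0,0],[0,0,0]]' --rotation '[[0,0,-0.124],[0,0,-0.124],[0,0,-0.124],[0,0,-0.124],[0,0,-0.124],[0,0,-0.124],[0,0,-0.124],[0,0,-0.124],[0,0,-0.124],[0,0,-0.124],[0,0,-0.124],[0,0,-0.124]]'

```text
time: 24.15
tool_pos: [534.6, -19.4, 264.6]
tcp_rot: [-0.18, -3.133, -0.0]
force: [-0.2, 0.5, 0.0]
width: 59.5
gripper_force: 0.0
```

move_arm --travel '[[0,0,0],[0,0,0],[0,0,0],[0,0,0],[0,0,0],[0,0,0],[0,0,0]]' --rotation '[[0,0,-0.124],[0,0,-0.124],[0,-0.1,0],[0,-0.1,0],[0,-0.1,0],[0,-0.1,0],[0,0,0]]'

```text
time: 24.73
tool_pos: [532.3, -19.3, 263.5]
tcp_rot: [-0.173, 2.737, 0.036]
force: [-0.3, 0.0, -1.6]
width: 59.7
gripper_force: 0.0
```

```bash
python3 - <<'E'
from h import *
y=.128;sl=np.array([527.3-43*np.cos(y),43.5-43*np.sin(y),150]);z=np.array([np.sin(.4)*np.cos(y),np.sin(.4)*np.sin(y),-np.cos(.4)])
goal(sl-46*z,y+np.pi,-.4);goal(sl+19*z,y+np.pi,-.4)
E
```

```text
t 24.73 tcp [532.3 -19.3 263.5] az -3.015 shift [81.1 62.8 43. ] turn [ 0.     0.    -0.002] F [-0.29  0.01 -1.58] w 59.7 j [-0.13 -0.11  2.24  0.17  0.63 -1.95]
t 24.73 tcp [532.3 -19.3 263.5] az -3.015 shift [ 81.1  62.8 108. ] turn [ 0.     0.    -0.002] F [-0.29  0.01 -1.58] w 59.7 j [-0.13 -0.11  2.24  0.17  0.63 -1.95]
```

move_arm --travel '[[0.02,0.0155,0],[0.027,0.021,0],[0.027,0.021,0.008],[0.007,0.0053,0.015],[0,0,0.015],[0,0,0.005],[0,0,0],[0,0,0]]' --rotation '[[0,0,0],[0,0,0],[0,0,0],[0,0,0],[0,0,0],[0,0,0],[0,0,0],[0,0,0]]'

```text
time: 25.4
tool_pos: [470.3, 35.5, 195.1]
tcp_rot: [-0.174, 2.739, 0.035]
force: [0.3, 0.2, -0.5]
width: 59.3
gripper_force: 0.0
```

```bash
python3 - <<'E'
from h import *
y=.128;sl=np.array([527.3-43*np.cos(y),43.5-43*np.sin(y),150]);z=np.array([np.sin(.4)*np.cos(y),np.sin(.4)*np.sin(y),-np.cos(.4)])
goal(sl+19*z,y+np.pi,-.4)
F=grab("wrist")
c=lambda x,h:tuple(int(round(k)) for k in proj(F,(527.3+x*np.cos(y),43.5+x*np.sin(y),h)))
for x in(-63,-43,-23,23,63):cv2.circle(F["img"],c(x,150),1,(0,255,0),-1)
cv2.circle(F["img"],c(0,163),1,(0,0,255),-1)
cv2.imwrite("pics/w4.png",cv2.resize(F["img"],(784,588)))
E
```

```text
t 25.4 tcp [470.3  35.5 195.1] az -3.015 shift [ 4.   0.7 66.3] turn [-0.    -0.002 -0.001] F [ 0.26  0.2  -0.5 ] w 59.3 j [-0.   -0.12  2.4   0.11  0.48 -1.79]
```

View pics/w4.png

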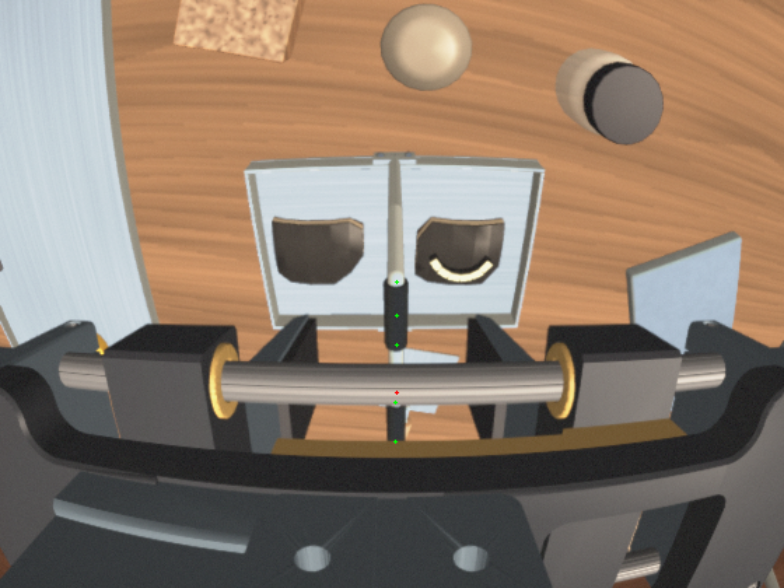

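Wrist view: the predicted sleeve points (396,282), (396,315) and (396,346) lie on the near sleeve. Going on to grip it.

move_arm --travel '[[0.004,0.0007,0.015],[0,0,0.02],[0,0,0.017],[0,0,0.009],[0,0,0.005],[0,0,0],[0,0,0]]' --rotation '[[0,0,0],[0,0,0],[0,0,0],[0,0,0],[0,0,0],[0,0,0],[0,0,0]]'

```text
time: 26.03
tool_pos: [492.1, 38.9, 133.5]
tcp_rot: [-0.174, 2.737, 0.035]
force: [-0.0, -0.2, 0.1]
width: 59.4
gripper_force: 0.0
```

move_arm --travel '[[0,0,0],[0,0,0],[0,0,0],[0,0,0],[0,0,0],[0,0,0],[0,0,0],[0,0,0]]' --rotation '[[0,0,0],[0,0,0],[0,0,0],[0,0,0],[0,0,0],[0,0,0],[0,0,0],[0,0,0]]' --gripper 0.95 --grip_force 60

```text
time: 26.7
tool_pos: [491.8, 39.1, 133.0]
tcp_rot: [-0.175, 2.737, 0.035]
force: [-1.5, 0.8, 2.3]
width: 11.1
gripper_force: 60.0
```

```bash
python3 - <<'E'
from h import *
y=.128;sl=np.array([527.3-43*np.cos(y),43.5-43*np.sin(y),150]);z=np.array([np.sin(.4)*np.cos(y),np.sin(.4)*np.sin(y),-np.cos(.4)])
goal(sl+19*z,y+np.pi,-.4)
s=arm.sense();R=Ro.from_rotvec(s["tcp_rot"]).as_matrix()
print(R.round(3).tolist(),s["gripper_force"])
E
```

```text
t 26.7 tcp [491.8  39.1 133. ] az -3.014 shift [ 0.  -0.2  0.5] turn [-0.    -0.    -0.001] F [-1.48  0.8   2.25] w 11.1 j [ 0.01  0.05  2.39  0.16  0.31 -1.83]
[[-0.914, -0.127, 0.386], [-0.117, 0.992, 0.049], [-0.389, -0.0, -0.921]] 59.98465061187744
```

move_arm --travel '[[-0.0008,0,-0.0018],[-0.0016,0,-0.0037],[-0.0031,0,-0.0074],[-0.0047,0,-0.011],[-0.0058,0,-0.0138],[-0.007,0,-0.0166],[-0.007,0,-0.0166],[-0.0066,0,-0.0157],[-0.0062,0,-0.0147],[-0.0047,0,-0.011],[-0.0031,0,-0.0074],[-0.0012,0,-0.0028]]' --rotation '[[0,0,0],[0,0,0],[0,0,0],[0,0,0],[0,0,0],[0,0,0],[0,0,0],[0,0,0],[0,0,0],[0,0,0],[0,0,0],[0,0,0]]'

```text
time: 27.7
tool_pos: [492.1, 39.0, 267.6]
tcp_rot: [-0.174, 2.735, 0.035]
force: [-0.3, 0.3, -3.2]
width: 10.9
gripper_force: 60.0
```

```bash
python3 - <<'E'
from h import *
import pickle
f=[]
for i in range(4):
    f.append(arm.sense()["force"]);W=grab("wrist")
print(np.mean(f,0))
S=grab("scene");D=grab("side");pickle.dump((S,D,W),open("lift.pkl","wb"))
s=arm.sense();y=.128
print(s["tool_pos"],s["width"],s["time"],s["wrist_torque"],s["joint_positions"].round(2))
a=crop(S,230,190,130,110,3,10);b=crop(D,190,110,130,130,3,10)
o=np.zeros((395,790,3),np.uint8);o[:a.shape[0],:390]=a;o[:b.shape[0],395:785]=b
cv2.imwrite("pics/lift.png",o)
E
```

```text
[ 0.3378397   0.33738491 -3.97031481]
[491.36261384  39.02822824 265.02732565] 10.925077552915823 28.0 [-0.03709139  0.73544759  0.01290808] [ 0.01 -0.2   2.31  0.08  0.64 -1.75]
```

View pics/lift.png

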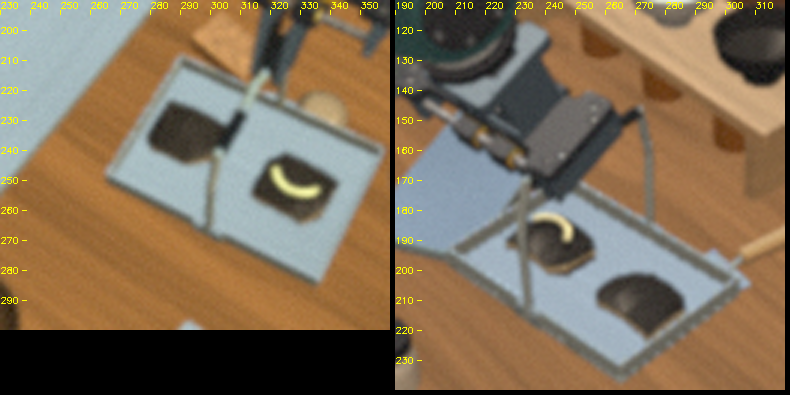

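The pan is lifted, both sherds in it, no visible droop. I fit its pose in the grip from the rim corners: scene (289,209), (358,241), (336,284), (265,248); side (211,193), (265,235), (306,205).

```bash
python3 - <<'E'
from h import *
import pickle
from scipy.optimize import least_squares
S,D,W=pickle.load(open("lift.pkl","rb"));a,b=75,110
obs=[(S,(-a,-b,22),(289.3,209.3)),(S,(-a,b,22),(357.7,240.7)),(S,(a,b,22),(336,284)),(S,(a,-b,22),(265.3,248.3)),
(D,(-a,b,22),(211,193.3)),(D,(a,-b,22),(305.7,205)),(D,(-a,-b,22),(265,235))]
def T(p,X):return p[:3]+Ro.from_euler("ZYX",p[3:]).apply(X)
r=least_squares(lambda p:np.concatenate([np.subtract(proj(F,T(p,X)),uv) for F,X,uv in obs]),[527,43,133,.128,0,0],loss="soft_l1",x_scale=[10,10,10,.1,.1,.1])
print(r.x.round(3),r.fun.round(1));print("peak seat",T(r.x,(0,0,159)))
E
```

```text
[ 5.27147e+02  4.21030e+01  1.24541e+02  1.19000e-01 -8.00000e-03
  2.80000e-02] [ 0.5  0.4 -0.3 -0.2 -1.2 -0.  -1.1  0.3 -3.4  0.1 -0.4 -0.2 -0.  -0.2]
peak seat [526.36230851  37.59444196 283.4753737 ]
```

```bash
python3 - <<'E'
from h import *
import pickle
S,D,W=pickle.load(open("lift.pkl","rb"))
y=.128;P=(527.3+43*np.cos(y),43.5+43*np.sin(y))
print("pred px for far sleeve z=282:",np.round(proj(S,(*P,282)),1),np.round(proj(D,(*P,282)),1),"z=274",np.round(proj(S,(*P,274)),1),np.round(proj(D,(*P,274)),1))
print(tri(ray(S,308.3,233.3),ray(D,267.7,149.3)))
# pan corners for z hypotheses
for z in(125,133):
    print(z,[np.round(proj(F,(527.3+np.cos(y)*a-np.sin(y)*b,43.5+np.sin(y)*a+np.cos(y)*b,z+22)),1).tolist() for F in(S,D) for a,b in((-75,-110),(-75,110),(75,110),(75,-110))])
E
```

```text
pred px for far sleeve z=282: [306.6 234.1] [265.  150.2] z=274 [306.5 235.6] [265.1 152.7]
(array([571.6,  48.5, 285.2]), np.float64(11.0))
125 [[289.9, 209.5], [357.8, 240.9], [335.7, 284.7], [264.7, 249.0], [265.0, 233.1], [207.2, 193.9], [247.1, 168.5], [304.9, 203.2]]
133 [[289.9, 208.1], [358.2, 239.6], [336.0, 283.6], [264.6, 247.7], [264.9, 230.8], [206.8, 191.6], [247.0, 166.3], [305.0, 201.0]]
```

Grip is level and the far sleeve triangulates at 285, against 282 expected. Now I yaw the pan by +0.397 about world z.

move_arm --travel '[[-0.0012,0,-0.0028],[0,0,0],[0,0,0],[0,0,0],[0,0,0],[0,0,0],[0,0,0],[0,0,0],[0,0,0],[0,0,0],[0,0,0]]' --rotation '[[-0.005,0,-0.012],[-0.012,0,-0.028],[-0.019,0,-0.045],[-0.021,0,-0.05],[-0.023,0,-0.055],[-0.023,0,-0.055],[-0.021,0,-0.05],[-0.016,0,-0.038],[-0.01,0,-0.023],[-0.004,0,-0.01],[0,0,0]]'

```text
time: 28.92
tool_pos: [491.9, 38.8, 268.8]
tcp_rot: [-0.714, 2.658, 0.144]
force: [-1.6, -0.1, -3.9]
width: 10.9
gripper_force: 60.0
```

```bash
python3 - <<'E'
from h import *
y=.525;o=np.array([-36*np.cos(y),-36*np.sin(y)])
for w in(-60,0):
    p=np.array([534-np.sin(y)*w,340+np.cos(y)*w])+o;goal((*p,268),y+np.pi,-.4)
R=Ro.from_rotvec(arm.sense()["tcp_rot"]).as_matrix();print(R.T.round(3)[:,2])
E
```

```text
t 28.92 tcp [491.9  38.8 268.8] az -2.617 shift [-139.1  179.6   59.5] turn [-0.001 -0.    -0.   ] F [-1.57 -0.12 -3.85] w 10.9 j [-0.09 -0.18  2.28  0.34  0.73 -2.41]
t 28.92 tcp [491.9  38.8 268.8] az -2.617 shift [-139.1  239.6   59.5] turn [-0.001 -0.    -0.   ] F [-1.57 -0.12 -3.85] w 10.9 j [-0.09 -0.18  2.28  0.34  0.73 -2.41]
[-0.389 -0.001 -0.921]
```

move_arm --travel '[[-0.0035,0.0045,0.0015],[-0.007,0.009,0.003],[-0.0104,0.0135,0.0045],[-0.0139,0.018,0.006],[-0.0151,0.0195,0.0064],[-0.0162,0.021,0.0069],[-0.0162,0.021,0.0069],[-0.0162,0.021,0.0069],[-0.0151,0.0195,0.0064],[-0.0116,0.015,0.005],[-0.0081,0.0105,0.0035],[-0.0058,0.0075,0.0025]]' --rotation '[[0,0,0],[0,0,0],[0,0,0],[0,0,0],[0,0,0],[0,0,0],[0,0,0],[0,0,0],[0,0,0],[0,0,0],[0,0,0],[0,0,0]]'

```text
time: 29.92
tool_pos: [532.5, 272.6, 268.1]
tcp_rot: [-0.714, 2.657, 0.144]
force: [0.4, 0.0, -5.1]
width: 10.8
gripper_force: 60.0
```

move_arm --travel '[[0,0,0],[0,0,0],[0,0,0]]' --rotation '[[0,0,0],[0,0,0],[0,0,0]]'

```text
time: 30.17
tool_pos: [532.4, 270.1, 268.0]
tcp_rot: [-0.713, 2.658, 0.143]
force: [0.8, -0.4, -4.2]
width: 10.5
gripper_force: 60.0
```

```bash
python3 - <<'E'
from h import *
import pickle
S=grab("scene");D=grab("side");W=grab("wrist");pickle.dump((S,D,W),open("pre.pkl","wb"))
y=.525;o=np.array([-36*np.cos(y),-36*np.sin(y)])
for w in(-60,0):
    p=np.array([534-np.sin(y)*w,340+np.cos(y)*w])+o;goal((*p,268),y+np.pi,-.4)
# hook template check: tip & bail peak predicted pixels
for n,F in(("S",S),("D",D)):
    print(n,"tip",np.round(proj(F,(545.3,320.5,281)),1),"peak",np.round(proj(F,(564,288,298)),1))
    u,v=np.round(proj(F,(550,310,285))).astype(int)
    F0=pickle.load(open({"S":"scene.pkl","D":"side.pkl"}[n],"rb"))
    g=cv2.cvtColor(F["img"],cv2.COLOR_BGR2GRAY)[v-14:v+14,u-20:u+20]
    for r in g[::1]:print("".join("%4d"%x for x in r[::1]))
E
```

```text
t 30.32 tcp [532.7 269.9 268.2] az -2.618 shift [-0.2 -0.   0.3] turn [-0.001 -0.    -0.001] F [-0.02 -0.27 -4.08] w 11.1 j [ 0.41  0.    2.12  0.07  0.62 -1.74]
t 30.32 tcp [532.7 269.9 268.2] az -2.618 shift [-0.1 60.   0.3] turn [-0.001 -0.    -0.001] F [-0.02 -0.27 -4.08] w 11.1 j [ 0.41  0.    2.12  0.07  0.62 -1.74]
S tip [410.6 288.1] peak [395.8 283.7]
  91  72  73  83  81  60  44  38  38  40  33  44  59  82  94  97 107 111 109 110 109 106 109 108 112 113 116 118 117 116 116 118 117 122 117 120 114 105  99  99
  93  76  80  86  73  51  39  39  38  38  34  48  64  82  98 103 107 108 111 108 106 107 102 106 109 112 111 114 118 123 116 118 115 115 118 110 104  87  88  87
 105  90  88  83  71  52  53  67  70  65  52  52  71  89  98 104 110 114 110 107 111 105 104 105 109 110 112 109 113 113 118 119 119 120 113 100  87  82  86  90
 137 105  89  84  68  60  76 108 119 108  68  60  78  92 100 105 111 112 112 110 107 104 102 107 105 104 104 110 109 111 112 116 119 118 107  92  75  73  87  95
 145 117  96  83  77  85 107 138 149 134  90  69  83 101 109 112 114 118 117 115 112 113 111 
[... 7617 characters left out ...]
  51  47  49  60  79  84  81  81  65  52  47  54  65  82
  65  66  72  78  89 104 117 121 122 124 119 103  80  57  45  34  30  29  36  41  46  49  50  49  46  42  45  49  53  71  85  86  89  92  77  58  53  53  63  91
  87  95 104 115 122 128 126 123 118 110 103  97  85  63  46  42  37  53  55  49  39  49  52  48  43  48  46  52  60  77  87  89  90  94  86  73  58  56  69  96
 125 125 126 129 125 122 118 107 103  98  93  88  85  79  62  51  69  98 102  80  50  49  45  53  47  48  47  53  68  84  86  87  91  98 104  88  74  75  82 103
 135 131 126 119 112 103 100  90  89  90  88  88  89  84  70  67 101 138 133  98  57  38  48  49  48  43  45  59  77  85  89  87  88 100 114 108  99  99  98 100
```

move_arm --travel '[[0,0.003,0],[0,0.006,0],[0,0.007,0],[0,0.007,0],[0,0.007,0],[0,0.006,0],[0,0.004,0],[0,0,0]]' --rotation '[[0,0,0],[0,0,0],[0,0,0],[0,0,0],[0,0,0],[0,0,0],[0,0,0],[0,0,0]]'

```text
time: 30.98
tool_pos: [512.2, 306.1, 268.2]
tcp_rot: [-0.715, 2.657, 0.144]
force: [-0.6, 0.2, -4.1]
width: 10.9
gripper_force: 60.0
```

move_arm --travel '[[0,0.004,0],[0,0.005,0],[0,0.005,0],[0,0.004,0],[0,0.002,0],[0,0,0],[0,0,0],[0,0,0]]' --rotation '[[0,0,0],[0,0,0],[0,0,0],[0,0,0],[0,0,0],[0,0,0],[0,0,0],[0,0,0]]'

```text
time: 31.65
tool_pos: [502.7, 322.5, 268.2]
tcp_rot: [-0.713, 2.658, 0.144]
force: [0.4, -0.2, -5.2]
width: 10.8
gripper_force: 60.0
```

```bash
python3 - <<'E'
from h import *
f=[];q=[]
for i in range(5):
    grab_frame("wrist");s=arm.sense();f.append(s["force"]);q.append(s["wrist_torque"])
print(np.mean(f,0).round(2),np.mean(q,0).round(3))
y=.525;p=np.array([534,340])-36*np.array([np.cos(y),np.sin(y)]);goal((*p,268),y+np.pi,-.4)
E
```

```text
[ 0.14 -0.1  -4.73] [-0.264  0.654 -0.025]
t 31.9 tcp [502.7 322.4 268.2] az -2.617 shift [ 0.2 -0.5  0.1] turn [-0.001 -0.    -0.001] F [-0.41 -0.7  -4.39] w 10.9 j [ 0.53  0.    2.12 -0.01  0.62 -1.56]
```

No contact so far. Lowering into the bend.

move_arm --travel '[[0.0008,0,0.0018],[0.0016,0,0.0037],[0.0016,0,0.0037],[0.0016,0,0.0037],[0.0016,0,0.0037],[0.0016,0,0.0037],[0.0012,0,0.0028],[0.0008,0,0.0018],[0,0,0]]' --rotation '[[0,0,0],[0,0,0],[0,0,0],[0,0,0],[0,0,0],[0,0,0],[0,0,0],[0,0,0],[0,0,0]]'

```text
time: 32.65
tool_pos: [502.3, 322.3, 240.4]
tcp_rot: [-0.713, 2.658, 0.143]
force: [1.3, -0.2, -4.9]
width: 10.8
gripper_force: 60.0
```

move_arm --travel '[[0.0008,0,0.0018],[0.0008,0,0.0018],[0.0008,0,0.0018],[0.0008,0,0.0018],[0.0008,0,0.0018],[0.0008,0,0.0018],[0.0008,0,0.0018],[0.0008,0,0.0018],[0,0,0],[0,0,0],[0,0,0]]' --rotation '[[0,0,0],[0,0,0],[0,0,0],[0,0,0],[0,0,0],[0,0,0],[0,0,0],[0,0,0],[0,0,0],[0,0,0],[0,0,0]]'

```text
time: 33.57
tool_pos: [502.4, 322.3, 225.5]
tcp_rot: [-0.713, 2.657, 0.144]
force: [0.7, -0.2, -2.5]
width: 11.4
gripper_force: 60.0
```

```bash
python3 - <<'E'
from h import *
f=[];q=[]
for i in range(5):
    grab_frame("wrist");s=arm.sense();f.append(s["force"]);q.append(s["wrist_torque"])
print(np.mean(f,0).round(2),np.mean(q,0).round(3),s["tool_pos"],s["time"])
E
```

```text
[ 2.    0.65 -3.22] [-0.049  0.242  0.011] [502.32376218 322.31293872 225.46497393] 33.8167
```

The hook is taking weight. About 2 N along stand +x says the peak sits slightly short of the hook, so I ease outward 3 mm.

move_arm --travel '[[-0.0009,0,0.0004],[-0.0009,0,0.0004],[-0.0009,0,0.0004],[0,0,0],[0,0,0],[0,0,0]]' --rotation '[[0,0,0],[0,0,0],[0,0,0],[0,0,0],[0,0,0],[0,0,0]]'

```text
time: 34.32
tool_pos: [504.6, 323.7, 225.1]
tcp_rot: [-0.713, 2.658, 0.144]
force: [-3.7, -1.2, -2.5]
width: 10.9
gripper_force: 60.0
```

```bash
cat > fs.py <<'E'
from h import *
f=[];q=[]
for i in range(6):
    grab_frame("wrist");s=arm.sense();f.append(s["force"]);q.append(s["wrist_torque"])
m=np.mean(f,0);y=.525;c,s_=np.cos(y),np.sin(y)
print("stand xyz F",(c*m[0]+s_*m[1]).round(2),(-s_*m[0]+c*m[1]).round(2),m[2].round(2),np.mean(q,0).round(3),s["tool_pos"].round(1),s["time"])
E
python3 fs.py
```

```text
stand xyz F -4.22 0.68 -2.47 [-0.437  1.093  0.06 ] [504.7 323.7 225.2] 34.6167
```

move_arm --travel '[[0.0008,0,-0.0003],[0.0008,0,-0.0003],[0,0,0],[0,0,0],[0,0,0]]' --rotation '[[0,0,0],[0,0,0],[0,0,0],[0,0,0],[0,0,0]]'

```text
time: 35.03
tool_pos: [503.4, 322.9, 225.3]
tcp_rot: [-0.713, 2.657, 0.144]
force: [-0.1, 0.1, -3.0]
width: 10.8
gripper_force: 60.0
```

```bash
python3 fs.py
```

```text
stand xyz F -0.25 0.64 -2.92 [-0.209  0.531  0.011] [503.4 322.9 225.2] 35.3333
```

move_arm --travel '[[0.0006,0,0.0014],[0.0008,0,0.0018],[0.0008,0,0.0018],[0.0008,0,0.0018],[0.0008,0,0.0018],[0.0008,0,0.0018],[0.0008,0,0.0018],[0.0008,0,0.0018],[0.0006,0,0.0014],[0.0004,0,0.0009],[0,0,0],[0,0,0]]' --rotation '[[0,0,0],[0,0,0],[0,0,0],[0,0,0],[0,0,0],[0,0,0],[0,0,0],[0,0,0],[0,0,0],[0,0,0],[0,0,0],[0,0,0]]'

```text
time: 36.33
tool_pos: [503.0, 322.7, 207.3]
tcp_rot: [-0.713, 2.658, 0.144]
force: [-1.2, -1.4, 0.1]
width: 10.7
gripper_force: 60.0
```

```bash
python3 fs.py
```

```text
stand xyz F -1.42 0.35 -0.31 [-0.157  0.532  0.033] [503.  322.7 207.4] 36.6333
```

move_arm --travel '[[0.0008,0,0.0007],[0.0004,0,0.0009],[0,0,0],[0,0,0],[0,0,0]]' --rotation '[[0,0,0],[0,0,0],[0,0,0],[0,0,0],[0,0,0]]'

```text
time: 37.05
tool_pos: [502.7, 322.6, 205.5]
tcp_rot: [-0.713, 2.657, 0.144]
force: [0.7, 0.6, -0.3]
width: 10.5
gripper_force: 60.0
```

```bash
python3 fs.py; python3 fs.py
```

```text
stand xyz F 1.12 0.32 0.08 [0.064 0.131 0.01 ] [502.7 322.5 205.5] 37.35
stand xyz F 1.74 0.33 -0.2 [0.095 0.048 0.031] [502.7 322.5 205.5] 37.65
```

Weight is on the hook (wrist Fz about 0). Relax the grip, then open.

move_arm --travel '[[-0.0002,0,0.0001],[0,0,0],[0,0,0]]' --rotation '[[0,0,0],[0,0,0],[0,0,0]]' --gripper 0.95 --grip_force 10

```text
time: 37.9
tool_pos: [502.6, 322.5, 205.2]
tcp_rot: [-0.713, 2.658, 0.144]
force: [-2.1, 1.6, -0.2]
width: 11.5
gripper_force: 10.0
```

move_arm --travel '[[0,0,0],[0,0,0],[0,0,0],[0,0,0],[0,0,0],[0,0,0]]' --rotation '[[0,0,0],[0,0,0],[0,0,0],[0,0,0],[0,0,0],[0,0,0]]' --gripper 0.4 --grip_force 3

```text
time: 38.4
tool_pos: [502.8, 322.5, 205.4]
tcp_rot: [-0.713, 2.658, 0.144]
force: [-0.4, -0.4, 0.3]
width: 48.3
gripper_force: 0.0
```

```bash
cat > obs.py <<'E'
from h import *
import pickle,sys
# track motion between frames near pan (scene + side): phase-correlate & print shifts; save frames
A=[];B=[]
n=int(sys.argv[1])
for i in range(n):
    A.append(grab("scene"));B.append(grab("side"))
pickle.dump((A[-1],B[-1]),open(sys.argv[2],"wb"))
for L,c in((A,(533,340,90)),(B,(533,340,90))):
    u,v=np.round(proj(L[0],c)).astype(int);g=[cv2.cvtColor(f["img"],cv2.COLOR_BGR2GRAY)[v-45:v+45,u-45:u+45].astype(int) for f in L]
    print([float(np.abs(a-b).mean().round(2)) for a,b in zip(g,g[1:])])
s=arm.sense();print(s["time"],s["tool_pos"].round(1),s["width"],s["force"].round(2))
E
python3 obs.py 6 rel.pkl
```

```text
[2.93, 2.42, 2.39, 2.42, 2.29]
[1.98, 2.38, 1.89, 2.14, 1.87]
39.0 [502.8 322.6 205.4] 54.660522632372 [-0.67 -0.45 -0.38]
```

move_arm --travel '[[0,0,-0.005],[0,0,-0.01],[0,0,-0.015],[0,0,-0.02],[0,0,-0.025],[0,0,-0.03],[0,0,-0.03],[0,0,-0.02],[0,0,-0.01],[0,0,0],[0,0,0],[0,0,0]]' --rotation '[[0,0,0],[0,0,0],[0,0,0],[0,0,0],[0,0,0],[0,0,0],[0,0,0],[0,0,0],[0,0,0],[0,0,0],[0,0,0],[0,0,0]]'

```text
time: 40.0
tool_pos: [446.9, 290.3, 356.0]
tcp_rot: [-0.714, 2.659, 0.143]
force: [-0.7, 0.2, 0.6]
width: 54.7
gripper_force: 0.0
```

move_arm --travel '[[0,0,0],[0,0,0],[0,0,0],[0,0,0],[0,0,0],[0,0,0],[0,0,0],[0,0,0],[0,0,0],[0,0,0],[0,0,0],[0,0,0]]' --rotation '[[0,0,0],[0,0,0],[0,0,0],[0,0,0],[0,0,0],[0,0,0],[0,0,0],[0,0,0],[0,0,0],[0,0,0],[0,0,0],[0,0,0]]'

```text
time: 41.0
tool_pos: [447.2, 290.5, 357.4]
tcp_rot: [-0.713, 2.658, 0.144]
force: [0.3, -0.1, 0.9]
width: 54.9
gripper_force: 0.0
```

```bash
python3 obs.py 5 f1.pkl; python3 - <<'E'
from h import *
import pickle
from scipy.optimize import least_squares
S,D=pickle.load(open("f1.pkl","rb"))
# fit pan pose by IoU-free approach: maximise gradient along projected rim outline
def gm(F):
    g=cv2.GaussianBlur(cv2.cvtColor(F["img"],cv2.COLOR_BGR2GRAY),(0,0),1.2).astype(np.float32)
    return cv2.GaussianBlur(np.hypot(cv2.Sobel(g,5,1,0),cv2.Sobel(g,5,0,1)),(0,0),1.5)
G=[(F,gm(F)) for F in(S,D)]
E=[(-75,-110),(-75,110),(75,110),(75,-110),(-75,-110)]
P=np.array([(*(np.array(a)*(1-t)+np.array(b)*t),22) for a,b in zip(E,E[1:]) for t in np.linspace(0,1,25)])
def cost(p):
    c=0;X=p[:3]+Ro.from_euler("ZYX",p[3:]).apply(P-[0,0,159])
    for F,g in G:
        q=np.array([proj(F,x) for x in X],np.float32);v=cv2.remap(g,q[:,:1].copy(),q[:,1:].copy(),cv2.INTER_LINEAR);c-=v.mean()
    return c
from scipy.optimize import differential_evolution
b=[(528,540),(334,346),(215,240),(.44,.62),(-.15,.15),(-.15,.15)]
for sd in(1,2):
    r=differential_evolution(cost,b,seed=sd,maxiter=60,popsize=8);print(r.x.round(3),r.fun)
for F in(S,D):print([np.round(proj(F,r.x[:3]+Ro.from_euler("ZYX",r.x[3:]).apply(np.array([a,b,22])-[0,0,159])),1).tolist() for a,b in E[:4]])
E
```

```text
[2.14, 2.12, 2.13, 2.11]
[1.75, 1.75, 1.75, 1.73]
41.5 [447.2 290.5 357.4] 54.72382098585588 [-0.08  0.95 -0.22]
[ 5.28785e+02  3.45914e+02  2.22287e+02  5.41000e-01  3.40000e-02
 -7.60000e-02] -148.6321258544922
[ 5.30097e+02  3.45712e+02  2.23573e+02  5.43000e-01  4.70000e-02
 -7.40000e-02] -148.15533447265625
[[357.9, 281.0], [435.3, 289.3], [441.2, 344.6], [358.2, 335.8]]
[[222.3, 184.2], [157.2, 173.8], [180.7, 148.3], [242.3, 156.9]]
```

Still, but I need to check that it hangs level. I validate the fit on the bench frames, where the pan is known to be level, and constrain the seat position.

```bash
cat > lev.py <<'E'
from h import *
import pickle,sys
from scipy.optimize import differential_evolution, minimize
def gm(F):
    g=cv2.GaussianBlur(F["img"],(0,0),.8).astype(np.float32)
    m=sum(np.hypot(cv2.Sobel(g[...,k],5,1,0),cv2.Sobel(g[...,k],5,0,1)) for k in range(3))
    return cv2.GaussianBlur(np.minimum(m,400),(0,0),.8)
def ring(a,b,z):
    E=[(-a,-b),(-a,b),(a,b),(a,-b),(-a,-b)]
    return [(*(np.array(p)*(1-t)+np.array(q)*t),z) for p,q in zip(E,E[1:]) for t in np.linspace(0,1,40)]
bail=[(x,y,z) for y in(-4,4) for x0,z0,x1,z1 in((-66,150,-16,150),(-16,150,0,163),(0,163,16,150),(16,150,66,150)) for t in np.linspace(0,1,10) for x,z in[(x0+(x1-x0)*t,z0+(z1-z0)*t)]]
P=np.array(ring(75,110,22)+ring(72,107,22)+bail)-[0,0,159]
def fit(fr,b):
    G=[(F,gm(F)) for F in fr]
    def cost(p):
        c=0;X=p[:3]+Ro.from_euler("ZYX",p[3:]).apply(P)
        for F,g in G:
            f=210/np.tan(np.radians(F["fov_y"])/2);Y=X@np.array(F["R"]).T+F["t"]
            q=(f*Y[:,:2]/Y[:,2:]+[F["cx"],F["cy"]]).astype(np.float32)
            c-=cv2.remap(g,q[:,:1].copy(),q[:,1:].copy(),cv2.INTER_LINEAR).mean()
        return c
    r=differential_evolution(cost,b,seed=1,maxiter=150,popsize=12);return r.x.round(3),round(r.fun,1)
t=[(-.12,.12)]*2
L=lambda n:pickle.load(open(n,"rb"))
S0,D0=L("scene.pkl"),L("side.pkl");S1,D1=L("f1.pkl")
b0=[(520,535),(36,52),(152,166),(.05,.2)]+t;b1=[(526,542),(332,348),(216,240),(.42,.64)]+t
for n,f,b in(("bench SD",[S0,D0],b0),("bench S",[S0],b0),("bench D",[D0],b0),("hang SD",[S1,D1],b1),("hang S",[S1],b1),("hang D",[D1],b1)):print(n,*fit(f,b))
E
python3 lev.py
```

```text
bench SD [ 5.20621e+02  4.96980e+01  1.52464e+02  1.17000e-01 -6.90000e-02
 -5.50000e-02] -598.8
bench S [ 5.2068e+02  4.3873e+01  1.6551e+02  1.3000e-01 -1.1100e-01  5.0000e-03] -327.5
bench D [ 5.30606e+02  5.09380e+01  1.52534e+02  1.20000e-01  6.30000e-02
 -7.20000e-02] -310.0
hang SD [ 5.36021e+02  3.47366e+02  2.22975e+02  5.35000e-01  7.10000e-02
 -5.20000e-02] -588.1
hang S [ 5.26364e+02  3.38691e+02  2.16860e+02  5.17000e-01 -5.20000e-02
 -2.50000e-02] -299.6
hang D [ 5.35166e+02  3.46889e+02  2.26404e+02  4.67000e-01  1.03000e-01
 -5.00000e-02] -301.5
```

```bash
cat > lev2.py <<'E'
import re
src=open("lev.py").read().split("t=[(-.12")[0];exec(src)
L=lambda n:pickle.load(open(n,"rb"))
S0,D0=L("scene.pkl"),L("side.pkl");S1,D1=L("f1.pkl")
t=[(-.12,.12)]*2
b0=[(526,529),(42,45),(158,160),(.1,.16)]+t;b1=[(532.5,535.5),(338.5,341.5),(222,228),(.48,.57)]+t
for n,f,b in(("bench SD",[S0,D0],b0),("bench S",[S0],b0),("bench D",[D0],b0),("hang SD",[S1,D1],b1),("hang S",[S1],b1),("hang D",[D1],b1)):print(n,*fit(f,b))
E
python3 lev2.py
```

```text
bench SD [ 5.26267e+02  4.28470e+01  1.58013e+02  1.35000e-01 -2.80000e-02
  1.30000e-02] -582.3
bench S [ 5.26146e+02  4.37590e+01  1.59767e+02  1.29000e-01 -5.70000e-02
  1.10000e-02] -315.1
bench D [ 5.27924e+02  4.49620e+01  1.59623e+02  1.10000e-01  7.10000e-02
 -7.50000e-02] -305.2
hang SD [ 5.34156e+02  3.41463e+02  2.24523e+02  5.40000e-01  4.50000e-02
 -3.60000e-02] -567.5
hang S [ 5.33328e+02  3.41433e+02  2.22306e+02  5.38000e-01  3.70000e-02
 -2.80000e-02] -293.4
hang D [ 5.34436e+02  3.40809e+02  2.27939e+02  4.82000e-01  9.60000e-02
 -3.80000e-02] -294.7
```

```bash
cat > lev3.py <<'E'
src=open("lev.py").read().split("def fit(")[0];exec(src)
W=grab("wrist");pickle.dump(W,open("wf.pkl","wb"))
g=gm(W)
def px(p):
    X=p[:3]+Ro.from_euler("ZYX",p[3:]).apply(P);return np.array([proj(W,x) for x in X],np.float32)
p0=np.array([534,340,225,.525,0,0.])
C=p0[:3]+Ro.from_euler("z",.525).apply(np.array([(a,b,22) for a in(-75,75) for b in(-110,110)])-[0,0,159])
print("corners",[np.round(proj(W,c)).tolist() for c in C],"peak",np.round(proj(W,(534,340,229))))
def cost(p):
    q=px(p);return -cv2.remap(g,q[:,:1].copy(),q[:,1:].copy(),cv2.INTER_LINEAR).mean()
b=[(532,536),(338,342),(221,229),(.48,.57),(-.12,.12),(-.12,.12)]
r=differential_evolution(cost,b,seed=1,maxiter=60,popsize=8);print(r.x.round(3),r.fun,cost(p0))
for k in(4,5):
    for v in(-.08,-.04,0,.04,.08):
        def c2(z):
            p=r.x.copy();p[[0,1,2,3,9-k]]=z;p[k]=v;return cost(p)
        m=min((minimize(c2,r.x[[0,1,2,3,9-k]]+d,method="Nelder-Mead",options={"maxiter":150}) for d in(0,)),key=lambda m:m.fun);print("pitch" if k==4 else "roll",v,m.fun.round(1),m.x.round(2))
E
timeout 500 python3 lev3.py
```

```text
corners [[198.0, 126.0], [363.0, 126.0], [210.0, 216.0], [350.0, 216.0]] peak [280. 239.]
[5.33428e+02 3.39742e+02 2.28816e+02 5.13000e-01 1.30000e-02 7.00000e-03] -320.4541931152344 -313.21494
pitch -0.08 -233.1 [5.3809e+02 3.4226e+02 2.2738e+02 5.3000e-01 1.0000e-02]
pitch -0.04 -314.3 [5.2881e+02 3.3689e+02 2.2551e+02 5.2000e-01 1.0000e-02]
pitch 0 -322.3 [5.3191e+02 3.3889e+02 2.2879e+02 5.2000e-01 1.0000e-02]
pitch 0.04 -310.8 [5.3547e+02 3.4094e+02 2.3146e+02 5.1000e-01 1.0000e-02]
pitch 0.08 -325.0 [5.4453e+02 3.4649e+02 2.1199e+02 5.1000e-01 1.0000e-02]
roll -0.08 -281.5 [5.2924e+02 3.5055e+02 2.1804e+02 5.2000e-01 1.0000e-02]
roll -0.04 -301.8 [5.2922e+02 3.4627e+02 2.2955e+02 5.0000e-01 1.0000e-02]
roll 0 -317.9 [5.3313e+02 3.4027e+02 2.2870e+02 5.1000e-01 1.0000e-02]
roll 0.04 -303.7 [5.3602e+02 3.3497e+02 2.2903e+02 5.2000e-01 1.0000e-02]
roll 0.08 -296.7 [5.3924e+02 3.3002e+02 2.2798e+02 5.4000e-01 1.0000e-02]
```

The close wrist view fits the pan at the hook, level within 1° (pitch 0.013, roll 0.007), and it is still. Handing in.

```bash
python3 obs.py 4 f2.pkl; python3 -c "
from plant import arm
print(arm.job_done())"
```

```text
[2.12, 2.13, 2.15]
[1.71, 1.73, 1.76]
41.95 [447.1 290.5 357.4] 54.42749657440442 [ 0.02 -0.6  -0.56]
the job is handed in; nothing more can be done
None
```

The job is handed in at about 42 s: by my last measurements the pan, with both sherds put in it, hangs free and still on the hook and level within about 1° by the wrist-camera fit; fits from the two fixed cameras, which were less reliable, read up to about 3°.

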